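# Turn a circuit board over in its rework frame and lock it

## Robot

A 6-joint arm with a two-finger parallel gripper is mounted at the origin on the work surface. World frame = base frame: x ahead of the robot, y to its left, z up, the work surface at z = 0. Lengths are in m, angles in rad, forces in N, time in s.
With the tool pointing down it reaches from about 0.4 to 0.825 m from the base axis. Payload 7 kg.
Tool frame: the origin (TCP) lies on the centre line of the jaws, within the pads' length; the fingertips stand 25 mm ahead of it and the grasp point (between the pads) lies 6 mm ahead of it; z points along the fingers, y is the line along which they close (so a half turn about z gives the same grasp; the last joint's range is limited). The gripper opens to 88 mm and grips with 3 to 60 N. Pads are 19 mm wide; open, the fingers measure 130 mm over their backs; the gripper's body (78 mm by 193 mm) begins 47 mm behind the grasp point.
Start: joints at [-0.855, 0.359, 0.012, 0, -1.224, -0.288], TCP at [0.28, -0.614, 0.252] pointing down, gripper open.
Joint ranges: [-3.07, 3.07], [-1.43, 2.12], [-1.02, 1.25], [-3.03, 1.67], [-3.05, -0], [-3.03, 3.03]. Speed limits (rad/s): [2.39, 2.39, 3.01, 3.14, 3.14, 3.14].

## Interface

Orientations are given as [roll, pitch, yaw] about the fixed x, y, z axes, in that order (R = Rz(yaw) Ry(pitch) Rx(roll)).
In Python, from station import readout, vision, arm gives the robot as it stands. The module is installed in compiled form; this text tells all that it offers.
- The arm moves only by the tool carry_out, never from a script. Its argument "commands" is a list of rows, each an object with "dp": the shift along the tool's x, y, z in m, a list of three; "rotation": the turn, a rotation vector about the tool's x, y, z in degrees, a list of three. In form: [{"dp": [dx, dy, dz], "rotation": [wx, wy, wz]}, ...]. A call has 1 to 8 rows; each row shifts and turns the commanded pose from where the row before left it, along the tool's axes as they then stand; what a row does not reach is not made up. A row lasts 1/8 s, in which the tool goes at most 62.5 mm and 10.7 degrees, less where a joint would pass 70% of its speed; a pose out of reach is approached as far as the arm can. A call with a gripper value outside its range is refused whole. "grip" is the finger opening in m, from 0 to 0.0876, set as the call begins (left out, the last holds). The fingers move at their own pace and stop on an object; "force" is the grip in N (left out, the last holds). Time passes only in rows, so rows that do not move let the fingers close. It gives the time, the measured TCP pose, the force, the opening and the grip force at its end, in the units of the state.
- readout.get_state(): the state, without advancing time (a new reading comes with each control period).
- vision.grab_frame(name): name is "scene" or "top" or "wrist"; returns (picture, depth): 420x560x3 uint8, red, green, blue; 420x560 float32, m along the optical axis (not along the pixel's ray), 0 where there is no reading.
- vision.calibration(name): a dict with "fovy" (degrees; the focal length in pixels is half the picture's height over the tangent of half this angle, whatever the lens; pixels are square), "cx", "cy" (the principal point, pixels), "dist" ([k1, k2, p1, p2, k3] as OpenCV has them; the pictures are not rectified), "origin" and "attitude" of the camera in the world; the wrist camera has in their place "mount" (4x4, takes a point from camera to tool coordinates, whose origin is the TCP and whose axes are the flange's). Camera axes: x right, y down, z forward; pixel columns grow to the right and rows downward; lengths in m; the calibration is good to about 2 mm. A picture is of the moment at which its call begins: read the wrist's pose just before it. calibration takes no time and is no camera call.
- arm.job_done(): hands the job in; it is judged then, once.
Trained networks look in the newest picture that a camera, given by its name, has taken for a name from the list of things; names that differ only in an ending like _2 or _b are one class to them, and where a whole thing is asked for, a point or a joint stands for the part that bears it (a point fixed in the world has none). Each returns a list of dicts, best first, with "score" (0 to 1); they miss things now and then, are a little off and sometimes report something else, mostly with a low value. They report only what shows in the picture. A call takes as long as a camera call.
- vision.trace(label, camera): "pixels" (420x560 bool, what is visible of it) and "position" ([row, column] in pixels, amid what is visible of it).
The state is a dict: "t": time; "q": joint angles; "qd": joint speeds; "joint_efforts": joint torques, N m; "eef_pos": TCP position; "ee_rot": TCP orientation; "force": force on the tool from outside, world axes, zero at the start; "moment": the same for the moment, N m; "width": finger opening in m; "gripper_force": force on a finger pad.
Only numpy, scipy, OpenCV 4.12 (cv2) and the standard library are available. Lean on these libraries where they do the work, as an engineer would, in place of code of your own. Each camera call takes 0.05 s, during which the arm holds its last target. There are 200 camera calls.

## Task

The circuit board in the rework frame has to be soldered from below: turn it over about its long axis, the far edge coming up and over towards the robot, until the carrier's stop arm rests on the rest screw. Then tighten the round lock knob clockwise as far as it goes so that the board stays like that, and leave the other things on the bench where they are.

Things in the scene. Friction and masses are not known exactly. Their poses are not given: they have to be found in the camera images.
- frame: Fixed rework frame: steel base plate 160 x 350 mm, 12 mm thick, origin under its middle, x away from the robot, y along the rotation axis, which is 135 mm above the bench. Aluminium posts 36 x 26 mm stand at y = -150 and +150 mm, with round bearing heads 56 mm across on the axis. Beneath the board the space is free down to the base plate.
- board_centre (a point): Middle of the circuit board, on the rotation axis. Board and aluminium carrier: 122 mm (x) by 200 mm (y). The point turns with the board: y is the rotation (long) axis, x points to the edge far from the robot at the start, z is the component side's normal. A green plate, 3 mm thick; parts up to 15 mm high on the component side, under 5 mm within 20 mm of y = 0.
- rail_near (a point): Middle of the long carrier rail that is nearer the robot at the start, at x = -55 mm from board_centre. A smooth bar 12 mm wide, 10 mm thick (5 mm either side of the rotation plane), 200 mm long. Turns with the board.
- rail_far (a point): Middle of the like rail at the other long edge, at x = +55 mm from board_centre: the edge that comes up and over and ends on the robot's side. Turns with the board.
- board (a joint): Rotation of the board, rad. At the start -0.25 to 0.25, component side up. It grows as the edge near the robot goes down and the far edge comes up and over towards the robot; near 3.14 the solder side is up. It cannot turn below -0.4; the rest screw ends the turn between 2.9 and 3.4. Friction of 0.12 N m (about 2.5 N at an edge) holds it where it is left.
- stop_arm (a point): Contact point of the stop arm, a steel bar 14 mm wide and 10 mm thick on the carrier's end away from the knob, 16 mm outside the carrier's end: the point is 45 mm from the rotation axis on the face that comes down on the rest screw. Fixed in the carrier at (45, -116, 5) mm from board_centre.
- screw_top (a point): Top of the rest screw, a steel screw 12 mm across on a small aluminium column, 45 mm from the rotation axis on the robot's side. Its height is set differently each time (120 to 140 mm above the bench). It stays where it is under pressure up to about 60 N.
- knob_grip (a point): Middle of the lock knob: grey, round, fluted, 48 mm across, 32 mm high (18 mm below to 14 above this point, and a 3 mm ridge on top), on the head at y = +150 mm, 64 mm from the rotation axis. Its z is the knob's axis, outward, leaning 40 degrees from vertical to the robot's side; x along the ridge; turns with the knob. Under it a 24 mm boss, 18 mm long: fingers may reach 12 mm past its underside.
- lock_knob (a joint): Angle of the lock knob, rad: 0 to 0.4 at the start (loose), growing as it is turned clockwise seen from outside along its axis. It turns against a friction of about 0.15 N m, begins to clamp the board at about 1.9 and comes to a firm stop at 2.5; it counts as tight from 2.3. It stays where it is left.
- tip_rack_a: Bystander: rack of pipette tips, 85 x 125 x 55 mm, beside the frame. Origin at the centre of its underside.
- tip_rack_b: Bystander: another rack of pipette tips, 85 x 125 x 55 mm, on the frame's other side. Origin at the centre of its underside.
- beaker: Bystander: glass beaker, 64 mm across, 75 mm high, beyond the frame. Origin at the centre of its underside.
- tape_roll: Bystander: roll of tape lying flat, 96 mm across, 30 mm high, beyond the frame. Origin at the centre of its underside.
- reagent: Bystander: closed jar, 60 mm across, 110 mm high, beyond the frame. Origin at the centre of its underside.
- rack_lid: Bystander: clear tray-like rack lid, 90 x 130 x 30 mm, beyond the frame. Origin at the centre of its underside.
- screwdriver: Bystander: screwdriver 170 mm long lying on the bench between the robot and the frame.

How it is judged:
On the way, in this order (a step that is already met when the one before it is completed fails the run):
1. the board is turned over and its stop arm rests on the rest screw, the knob still loose (distance between stop_arm and screw_top below 0.004 m and value of joint lock_knob below 1.8 rad), for 0.2 s.
2. the lock knob is tight with the stop arm still on the rest screw (distance between stop_arm and screw_top below 0.004 m and value of joint lock_knob above 2.3 rad), for 0.2 s.
At the end, for the whole second after the job is handed in: The board is turned over (joint above 2.7 rad) and at rest with the stop arm's contact point within 4 mm of the rest screw's top, and the lock knob is tight (beyond 2.3 rad) (all of step 2 and value of joint board above 2.7 rad and not (velocity of joint board above 0.05 rad/s) and not (velocity of joint board below -0.05 rad/s)); the robot touches nothing.
It fails at once if a bystander is moved by more than 25 mm (distance of any of tip_rack_a, tip_rack_b, beaker, tape_roll, reagent, rack_lid, screwdriver from where it was at the start of the episode above 0.025 m).
It also fails if it takes over 72 s, if anything falls off the work surface, if the arm or the gripper's body presses on something with over 40 N, if the wrist force passes 120 N, or if a joint passes its speed limit or range.

## Working session

There is one attempt and no reset: what is moved stays moved. The work goes in short steps, Python scripts to look and compute and a tool call to move; the robot and the scene stay as the last step left them, time stands still between calls to the robot, and variables do not carry over. Pictures are saved under pics/ and viewed, at most 10 in all, crops included, and the job is handed in when it is done.

Besides the shell and the picture viewer there is one more tool, called after "Call:" as name([rows], argument=value, ...), one row to a line, values as JSON. carry_out: Moves the arm, as the interface text tells. Its arguments: {"type":"object","properties":{"commands":{"type":"array"},"grip":{"type":"number"},"force":{"type":"number"}},"required":["commands"]}

```bash
mkdir -p pics; cat > h.py <<'E'
import numpy as np, cv2
from scipy.spatial.transform import Rotation as R
from station import readout, vision, arm
def pose():
    s=readout.get_state(); T=np.eye(4)
    T[:3,:3]=R.from_euler('xyz',s['ee_rot']).as_matrix(); T[:3,3]=s['eef_pos']; return T
def cam(name,T=None):
    c=vision.calibration(name); f=210/np.tan(np.radians(c['fovy'])/2)
    K=np.array([[f,0,c['cx']],[0,f,c['cy']],[0,0,1]]); 
    if name=='wrist': M=T@np.array(c['mount'])
    else:
        M=np.eye(4); a=np.array(c['attitude']); 
        M[:3,:3]=a if a.shape==(3,3) else R.from_euler('xyz',a).as_matrix(); M[:3,3]=c['origin']
    return K,np.array(c['dist'],float),M
def cloud(d,K,D,M,mask):
    v,u=np.nonzero(mask&(d>0)); z=d[v,u]
    n=cv2.undistortPoints(np.stack([u,v],1).astype(float)[:,None],K,D)[:,0]
    return np.c_[n*z[:,None],z]@M[:3,:3].T+M[:3,3]
def proj(P,K,D,M):
    Pc=(np.atleast_2d(P)-M[:3,3])@M[:3,:3]
    return cv2.projectPoints(Pc,np.zeros(3),np.zeros(3),K,D)[0][:,0]
E
python3 - <<'E'
from h import *
for n in ['scene','top']:
    T=pose(); p,d=vision.grab_frame(n); cv2.imwrite(f'pics/{n}0.png',p[...,::-1]); np.savez(f'{n}0.npz',p=p,d=d)
    c=vision.calibration(n); print(n,c)
    K,D,M=cam(n,T)
    for l in ['frame','board_centre','knob_grip','screw_top','stop_arm','tip_rack_a','screwdriver']:
        try: r=vision.trace(l,n)
        except Exception as e: print(l,e); continue
        for x in r[:2]:
            P=cloud(d,K,D,M,x['pixels'])
            if len(P): print(l,round(x['score'],2),np.round(x['position']),np.round(np.median(P,0),3),np.round(np.percentile(P,2,0),3),np.round(np.percentile(P,98,0),3))
print(readout.get_state())
E
```

```text
scene {'fovy': 52.210302704173074, 'cx': 288.872959471324, 'cy': 209.31889878026496, 'dist': array([-0.10677034,  0.        ,  0.        ,  0.        ,  0.        ]), 'origin': array([ 1.00788627, -0.61893068,  0.94269019]), 'attitude': array([-2.38017736,  0.01250167,  0.51735273])}
frame 0.66 [214. 260.] [0.539 0.033 0.124] [ 0.456 -0.101  0.003] [0.604 0.23  0.189]
frame 0.33 [198. 260.] [0.524 0.056 0.138] [ 0.459 -0.048  0.05 ] [0.582 0.174 0.151]
board_centre 0.97 [195. 260.] [0.524 0.056 0.138] [ 0.461 -0.047  0.122] [0.583 0.186 0.151]
knob_grip 0.7 [144. 270.] [0.473 0.205 0.191] [ 0.304  0.19  -0.   ] [0.492 0.447 0.209]
stop_arm 0.77 [193. 258.] [0.526 0.054 0.138] [ 0.463 -0.046  0.125] [0.583 0.163 0.151]
tip_rack_a 0.82 [164. 308.] [0.53  0.331 0.044] [ 0.477  0.235 -0.   ] [0.557 0.398 0.126]
tip_rack_a 0.81 [306. 222.] [ 0.6   -0.235  0.045] [ 0.552 -0.288  0.009] [ 0.634 -0.167  0.057]
top {'fovy': 46.39302266335194, 'cx': 273.0156061648964, 'cy': 216.49711822782132, 'dist': array([0.0405788, 0.       , 0.       , 0.       , 0.       ]), 'origin': array([0.48173643, 
[... 792 characters left out ...]
.161 0.029]
{'t': 0.8, 'q': array([-8.54911419e-01,  3.58546200e-01,  1.18894867e-02, -1.44838490e-05,
       -1.22410758e+00, -2.88108474e-01]), 'qd': array([-2.89874119e-04, -3.10688386e-04, -5.00067933e-04,  5.55395564e-04,
       -1.77434760e-04,  9.36121913e-05]), 'joint_efforts': array([-2.70316677e-04, -5.82285368e+01,  2.93291044e+01,  7.00209171e+00,
        1.26797144e-02, -6.03746821e-05]), 'eef_pos': array([ 0.27999789, -0.61414929,  0.25158886]), 'ee_rot': array([-3.14156581e+00,  2.21620211e-05, -2.71382114e+00]), 'force': array([-0.82937414, -0.69832254,  0.51785796]), 'moment': array([ 0.04729594, -0.01047065, -0.04895877]), 'gripper_force': 0.0, 'width': 0.08771102206237337}
```

View pics/top0.png

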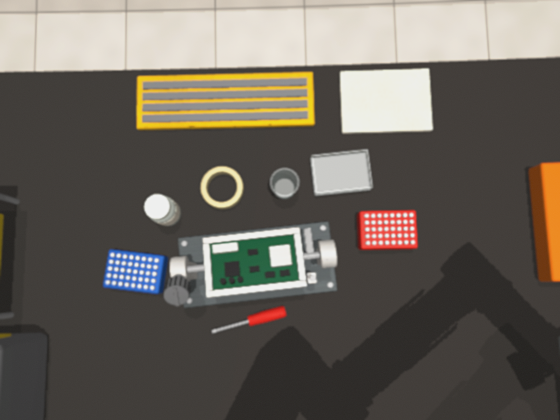

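View pics/scene0.png

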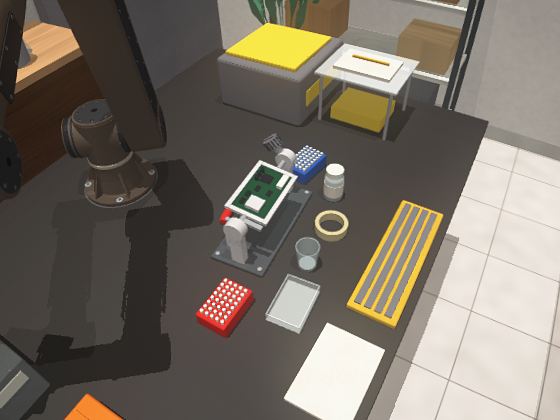

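```bash
python3 - <<'E'
from h import *
z=np.load('top0.npz'); d=z['d']; K,D,M=cam('top',None)
r=vision.trace('board_centre','top') if 0 else None
P=cloud(d,K,D,M,np.ones(d.shape,bool))
# base plate edges z~.012, in frame region
B=P[(abs(P[:,2]-.013)<.006)&(P[:,0]>.4)&(P[:,0]<.63)&(P[:,1]>-.15)&(P[:,1]<.28)]
print('plate',np.percentile(B,[1,50,99],axis=0).round(3))
# board plane: low-ish plane fit
q=P[(P[:,2]>.11)&(P[:,2]<.16)&(P[:,0]>.455)&(P[:,0]<.59)&(P[:,1]>-.05)&(P[:,1]<.19)]
cx=q[:,:2].mean(0); print('rect',cv2.minAreaRect((q[:,:2]*1000).astype(np.float32)))
w=np.ones(len(q),bool)
for i in range(8):
    A=np.c_[q[:,:2]-cx,np.ones(len(q))]; s=np.linalg.lstsq(A[w],q[w,2],rcond=None)[0]; e=q[:,2]-A@s; w=(e<.003)&(e>-.006)
print('plane',cx,s,w.sum())
# stop arm & screw region
for lo,hi in [(-.085,-.05)]:
    S=P[(P[:,1]>lo)&(P[:,1]<hi)&(P[:,2]>.05)&(P[:,0]>.43)&(P[:,0]<.6)]
    for x in np.arange(.43,.6,.006):
        t=S[abs(S[:,0]-x)<.003]
        if len(t): print(round(x,3),len(t),np.percentile(t[:,2],[5,50,95]).round(3),np.percentile(t[:,1],[5,95]).round(3))
h=P[(P[:,2]>.155)&(P[:,0]>.45)&(P[:,0]<.6)&(P[:,1]>-.14)&(P[:,1]<-.06)]
print('head-',np.percentile(h,[2,50,98],axis=0).round(3))
E
```

```text
plate [[ 0.421 -0.106  0.008]
 [ 0.496  0.059  0.012]
 [ 0.611  0.25   0.018]]
rect ((521.4517211914062, 68.68099975585938), (121.9712142944336, 243.32058715820312), 4.8461833000183105)
plane [0.52125965 0.06691261] [-0.1594386  -0.0157569   0.13725263] 4260
0.478 10 [0.085 0.086 0.09 ] [-0.059 -0.05 ]
0.484 11 [0.085 0.122 0.124] [-0.059 -0.05 ]
0.49 9 [0.099 0.123 0.125] [-0.056 -0.05 ]
0.496 8 [0.084 0.088 0.09 ] [-0.057 -0.05 ]
0.508 25 [0.137 0.147 0.153] [-0.081 -0.067]
0.514 36 [0.078 0.153 0.157] [-0.085 -0.067]
0.52 40 [0.068 0.159 0.162] [-0.084 -0.066]
0.526 51 [0.099 0.161 0.165] [-0.083 -0.052]
0.532 57 [0.139 0.16  0.165] [-0.083 -0.052]
0.538 54 [0.138 0.162 0.164] [-0.083 -0.052]
0.544 42 [0.126 0.16  0.164] [-0.083 -0.052]
0.55 39 [0.129 0.158 0.161] [-0.083 -0.063]
0.556 32 [0.145 0.151 0.156] [-0.084 -0.063]
0.562 12 [0.134 0.144 0.147] [-0.082 -0.064]
head- [[ 0.516 -0.094  0.155]
 [ 0.534 -0.079  0.161]
 [ 0.554 -0.065  0.165]]
```

The top view shows the frame with the board at pixel (255,260), the knob at (176,290), the rest screw at about (312,278) and the screwdriver at (264,320). The scene view agrees. The frame is yawed about 4.85°, the board sits at about -0.16 rad, and the screw top is about 0.124 m high.

```bash
cat >> h.py <<'E'
YAW=np.radians(4.85); C=np.array([.522,.068,.135]); RF=R.from_euler('z',YAW).as_matrix()
def tgt(x,y,z,tilt=0,twist=0,tip=25):
    """TCP pose with point tip mm ahead of TCP at frame coords (mm, from board_centre); tilt = lean, tool z towards +x; twist about tool z"""
    R0=RF@np.diag([-1,1,-1.])@R.from_rotvec([0,-np.radians(tilt),0]).as_matrix()@R.from_rotvec([0,0,np.radians(twist)]).as_matrix()
    T=np.eye(4); T[:3,:3]=R0; T[:3,3]=C+RF@np.array([x,y,z])/1000-R0[:,2]*tip/1000; return T
def plan(segs,T=None):
    import json
    T=pose() if T is None else T; out=[]
    for G,n in segs:
        w=R.from_matrix(T[:3,:3].T@G[:3,:3]).as_rotvec()/n; dp=(G[:3,3]-T[:3,3])/n
        for i in range(n):
            out.append({"dp":[round(float(v),4) for v in T[:3,:3].T@dp],"rotation":[round(float(v),2) for v in np.degrees(w)]})
            T=T.copy(); T[:3,3]+=dp; T[:3,:3]=T[:3,:3]@R.from_rotvec(w).as_matrix()
    for r in out: print(json.dumps(r))
E
python3 -c "
from h import *
plan([(tgt(-62,0,70,30),16)])"
```

```text
{"dp": [-0.0271, 0.0341, 0.0016], "rotation": [0.32, -1.86, 1.2]}
{"dp": [-0.0263, 0.0347, 0.0022], "rotation": [0.32, -1.86, 1.2]}
{"dp": [-0.0255, 0.0352, 0.0029], "rotation": [0.32, -1.86, 1.2]}
{"dp": [-0.0246, 0.0358, 0.0035], "rotation": [0.32, -1.86, 1.2]}
{"dp": [-0.0237, 0.0363, 0.0041], "rotation": [0.32, -1.86, 1.2]}
{"dp": [-0.0228, 0.0368, 0.0046], "rotation": [0.32, -1.86, 1.2]}
{"dp": [-0.0219, 0.0373, 0.0051], "rotation": [0.32, -1.86, 1.2]}
{"dp": [-0.0209, 0.0378, 0.0056], "rotation": [0.32, -1.86, 1.2]}
{"dp": [-0.02, 0.0382, 0.0061], "rotation": [0.32, -1.86, 1.2]}
{"dp": [-0.0189, 0.0387, 0.0065], "rotation": [0.32, -1.86, 1.2]}
{"dp": [-0.0179, 0.0391, 0.0069], "rotation": [0.32, -1.86, 1.2]}
{"dp": [-0.0169, 0.0395, 0.0072], "rotation": [0.32, -1.86, 1.2]}
{"dp": [-0.0158, 0.0399, 0.0075], "rotation": [0.32, -1.86, 1.2]}
{"dp": [-0.0147, 0.0402, 0.0078], "rotation": [0.32, -1.86, 1.2]}
{"dp": [-0.0136, 0.0406, 0.008], "rotation": [0.32, -1.86, 1.2]}
{"dp": [-0.0125, 0.0409, 0.0082], "rotation": [0.32, -1.86, 1.2]}
```

Call:
carry_out([
  {"dp": [-0.027,0.034,0.002],"rotation": [0.3,-1.9,1.2]},
  {"dp": [-0.026,0.035,0.002],"rotation": [0.3,-1.9,1.2]},
  {"dp": [-0.026,0.035,0.003],"rotation": [0.3,-1.9,1.2]},
  {"dp": [-0.025,0.036,0.003],"rotation": [0.3,-1.9,1.2]},
  {"dp": [-0.024,0.036,0.004],"rotation": [0.3,-1.9,1.2]},
  {"dp": [-0.023,0.037,0.005],"rotation": [0.3,-1.9,1.2]},
  {"dp": [-0.022,0.037,0.005],"rotation": [0.3,-1.9,1.2]},
  {"dp": [-0.021,0.038,0.006],"rotation": [0.3,-1.9,1.2]},
], grip=0, force=20)

```text
t: 1.8
eef_pos: [0.3652, -0.2745, 0.2401]
ee_rot: [-3.121, 0.269, -2.881]
force: [0.3, 0.1, 0.6]
width: 0.0133
gripper_force: 0.0
```

Call:
carry_out([
  {"dp": [-0.02,0.038,0.006],"rotation": [0.3,-1.9,1.2]},
  {"dp": [-0.019,0.039,0.006],"rotation": [0.3,-1.9,1.2]},
  {"dp": [-0.018,0.039,0.007],"rotation": [0.3,-1.9,1.2]},
  {"dp": [-0.017,0.04,0.007],"rotation": [0.3,-1.9,1.2]},
  {"dp": [-0.016,0.04,0.007],"rotation": [0.3,-1.9,1.2]},
  {"dp": [-0.015,0.04,0.008],"rotation": [0.3,-1.9,1.2]},
  {"dp": [-0.014,0.041,0.008],"rotation": [0.3,-1.9,1.2]},
  {"dp": [-0.013,0.041,0.008],"rotation": [0.3,-1.9,1.2]},
])

```text
t: 2.8
eef_pos: [0.4573, 0.0592, 0.2472]
ee_rot: [3.125, 0.514, -3.057]
force: [1.9, -1.2, -0.1]
width: 0.0005
gripper_force: 0.0
```

```bash
python3 -c "
from h import *
print(pose()[:3].round(3),readout.get_state()['q'].round(2))
def near(th,s=-55):
    th=np.radians(th); return (s*np.cos(th)-5*np.sin(th),0,s*np.sin(th)+5*np.cos(th))
plan([(tgt(*near(-10),30),3),(tgt(*near(15),30),4),(tgt(*near(38),30),4),(tgt(*near(60),30),4)])"
```

```text
[[-0.868 -0.092  0.489  0.457]
 [-0.073  0.996  0.058  0.059]
 [-0.492  0.015 -0.87   0.247]] [ 0.72 -0.31 -1.02  0.61 -0.51 -2.68]
{"dp": [0.0126, 0.0007, 0.022], "rotation": [0.31, -0.18, -0.01]}
{"dp": [0.0127, 0.0009, 0.022], "rotation": [0.31, -0.18, -0.01]}
{"dp": [0.0128, 0.001, 0.0219], "rotation": [0.31, -0.18, -0.01]}
{"dp": [0.0032, -0.0, 0.005], "rotation": [0.0, 0.0, 0.0]}
{"dp": [0.0032, -0.0, 0.005], "rotation": [0.0, 0.0, 0.0]}
{"dp": [0.0032, -0.0, 0.005], "rotation": [0.0, 0.0, 0.0]}
{"dp": [0.0032, -0.0, 0.005], "rotation": [0.0, 0.0, 0.0]}
{"dp": [0.0008, 0.0, 0.0054], "rotation": [0.0, 0.0, 0.0]}
{"dp": [0.0008, 0.0, 0.0054], "rotation": [0.0, 0.0, 0.0]}
{"dp": [0.0008, 0.0, 0.0054], "rotation": [0.0, 0.0, 0.0]}
{"dp": [0.0008, 0.0, 0.0054], "rotation": [0.0, 0.0, 0.0]}
{"dp": [-0.0013, 0.0, 0.0051], "rotation": [0.0, 0.0, 0.0]}
{"dp": [-0.0013, 0.0, 0.0051], "rotation": [0.0, 0.0, 0.0]}
{"dp": [-0.0013, 0.0, 0.0051], "rotation": [0.0, 0.0, 0.0]}
{"dp": [-0.0013, 0.0, 0.0051], "rotation": [0.0, 0.0, 0.0]}
```

```bash
cat >> h.py <<'E'
def near(th,s=-55):
    th=np.radians(th); return (s*np.cos(th)-5*np.sin(th),0,s*np.sin(th)+5*np.cos(th))
E
python3 -c "
from h import *
a=near(-9)
plan([(tgt(a[0],0,a[2]+8,15),5),(tgt(*near(15),15),3),(tgt(*near(35),15),4),(tgt(*near(55),15),4)])"
```

```text
{"dp": [0.0056, 0.0005, 0.0121], "rotation": [0.19, 2.89, 0.02]}
{"dp": [0.005, 0.0005, 0.0124], "rotation": [0.19, 2.89, 0.02]}
{"dp": [0.0044, 0.0005, 0.0126], "rotation": [0.19, 2.89, 0.02]}
{"dp": [0.0037, 0.0006, 0.0128], "rotation": [0.19, 2.89, 0.02]}
{"dp": [0.0031, 0.0006, 0.013], "rotation": [0.19, 2.89, 0.02]}
{"dp": [0.003, -0.0, 0.0099], "rotation": [0.0, -0.0, -0.0]}
{"dp": [0.003, -0.0, 0.0099], "rotation": [0.0, -0.0, -0.0]}
{"dp": [0.003, -0.0, 0.0099], "rotation": [0.0, -0.0, -0.0]}
{"dp": [-0.0004, -0.0, 0.0048], "rotation": [-0.0, -0.0, -0.0]}
{"dp": [-0.0004, -0.0, 0.0048], "rotation": [-0.0, -0.0, -0.0]}
{"dp": [-0.0004, -0.0, 0.0048], "rotation": [-0.0, -0.0, -0.0]}
{"dp": [-0.0004, -0.0, 0.0048], "rotation": [-0.0, -0.0, -0.0]}
{"dp": [-0.002, 0.0, 0.0044], "rotation": [-0.0, -0.0, -0.0]}
{"dp": [-0.002, 0.0, 0.0044], "rotation": [-0.0, -0.0, -0.0]}
{"dp": [-0.002, 0.0, 0.0044], "rotation": [-0.0, -0.0, -0.0]}
{"dp": [-0.002, 0.0, 0.0044], "rotation": [-0.0, -0.0, -0.0]}
```

Call:
carry_out([
  {"dp": [0.0056,0.0005,0.012],"rotation": [0.2,2.9,0]},
  {"dp": [0.005,0.0005,0.0125],"rotation": [0.2,2.9,0]},
  {"dp": [0.0045,0.0005,0.0125],"rotation": [0.2,2.9,0]},
  {"dp": [0.0035,0.0005,0.013],"rotation": [0.2,2.9,0]},
  {"dp": [0.003,0.0005,0.013],"rotation": [0.2,2.9,0]},
])

```text
t: 3.42
eef_pos: [0.4616, 0.0601, 0.1785]
ee_rot: [-3.138, 0.256, -3.056]
force: [1.2, 0.3, 1.0]
width: 0.0002
gripper_force: 0.0
```

```bash
python3 -c "
from h import *
print(pose()[:3].round(3),readout.get_state()['q'].round(2)); a=near(-9); print(tgt(a[0],0,a[2]+8,15)[:3].round(3))
plan([(tgt(*near(15),15),3),(tgt(*near(35),15),4)])"
```

```text
[[-0.964 -0.085  0.253  0.462]
 [-0.083  0.996  0.018  0.06 ]
 [-0.253 -0.004 -0.967  0.178]] [ 0.66 -0.08 -0.82  0.24 -0.63 -2.33]
[[-0.962 -0.085  0.258  0.462]
 [-0.082  0.996  0.022  0.063]
 [-0.259  0.    -0.966  0.181]]
{"dp": [0.0024, 0.001, 0.0093], "rotation": [-0.07, -0.11, 0.02]}
{"dp": [0.0025, 0.001, 0.0093], "rotation": [-0.07, -0.11, 0.02]}
{"dp": [0.0025, 0.0009, 0.0093], "rotation": [-0.07, -0.11, 0.02]}
{"dp": [-0.0004, 0.0, 0.0048], "rotation": [-0.0, 0.0, 0.0]}
{"dp": [-0.0004, 0.0, 0.0048], "rotation": [-0.0, 0.0, 0.0]}
{"dp": [-0.0004, 0.0, 0.0048], "rotation": [-0.0, 0.0, 0.0]}
{"dp": [-0.0004, 0.0, 0.0048], "rotation": [-0.0, 0.0, 0.0]}
```

Good. Now push the near rail down.

Call:
carry_out([
  {"dp": [0.0025,0.001,0.009],"rotation": [0,0,0]},
  {"dp": [0.0025,0.001,0.009],"rotation": [0,0,0]},
  {"dp": [0.0025,0.001,0.009],"rotation": [0,0,0]},
  {"dp": [-0.0005,0,0.005],"rotation": [0,0,0]},
  {"dp": [-0.0005,0,0.005],"rotation": [0,0,0]},
  {"dp": [-0.0005,0,0.005],"rotation": [0,0,0]},
  {"dp": [-0.0005,0,0.005],"rotation": [0,0,0]},
])

```text
t: 4.3
eef_pos: [0.4682, 0.0633, 0.1316]
ee_rot: [-3.137, 0.258, -3.056]
force: [0.5, -2.5, 3.3]
width: 0.0002
gripper_force: 1.6
```

Call:
carry_out([
  {"dp": [-0.002,0,0.0045],"rotation": [0,0,0]},
  {"dp": [-0.002,0,0.0045],"rotation": [0,0,0]},
  {"dp": [-0.002,0,0.0045],"rotation": [0,0,0]},
  {"dp": [-0.002,0,0.0045],"rotation": [0,0,0]},
])

```text
t: 4.8
eef_pos: [0.4814, 0.0647, 0.1169]
ee_rot: [-3.138, 0.259, -3.056]
force: [2.1, -3.8, 8.7]
width: 0.0003
gripper_force: 3.4
```

```bash
cat >> h.py <<'E'
def theta(name):
    """board angle from the cloud of rails/board around the axis, middle part in y (component/solder profile)"""
    p,d=vision.grab_frame(name); K,D,M=cam(name); P=cloud(d,K,D,M,np.ones(d.shape,bool))
    return p,(P-C)@RF*1000
E
python3 -c "
from h import *
s=readout.get_state();print(pose()[:3].round(3),s['q'].round(2),s['force'])
p,F=theta('scene'); cv2.imwrite('pics/s1.png',cv2.resize(p[100:300,150:400],(750,600))[...,::-1])
m=(abs(F[:,1])<95)&(abs(F[:,1])>30)&(np.hypot(F[:,0],F[:,2])<66)
for lo in range(-60,60,10):
    q=F[m&(F[:,2]>=lo)&(F[:,2]<lo+10)]
    if len(q): print(lo,len(q),np.percentile(q[:,0],[5,50,95]).round())
"
```

```text
[[-0.963 -0.085  0.256  0.481]
 [-0.083  0.996  0.018  0.065]
 [-0.256 -0.004 -0.967  0.117]] [ 0.62  0.05 -0.9   0.34 -0.42 -2.41] [ 2.10988972 -3.77128687  8.65414709]
-60 1 [-36. -36. -36.]
-50 1 [-31. -31. -31.]
-40 2 [-30. -30. -30.]
-30 22 [-31. -25. -21.]
-20 13 [-30. -27. -15.]
-10 6 [-17. -15. -11.]
0 14 [-12.  -7.  -3.]
10 7 [-36.  -4.  -1.]
20 78 [-58.  -0.   6.]
30 99 [-52. -26.  11.]
40 179 [-41. -26.  28.]
50 187 [-30.  25.  31.]
```

View pics/s1.png

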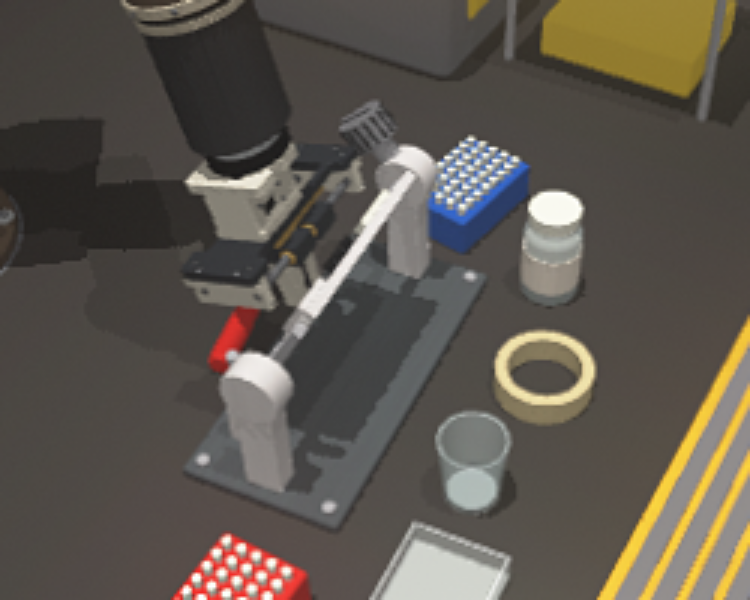

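The crop shows the board about 62° up, with the far rail on top, the fingers on the near rail at (290,290) and the knob clear at (370,130). Next I retreat and go over to the far side.

```bash
python3 -c "
from h import *
plan([(tgt(-80,0,90,15),5),(tgt(0,0,100,0),3),(tgt(62,0,80,0),2),(tgt(62,0,25,0),2),(tgt(36,0,25,0),2)])"
```

```text
{"dp": [0.0021, -0.0002, -0.028], "rotation": [-0.04, -0.03, 0.02]}
{"dp": [0.0021, -0.0001, -0.028], "rotation": [-0.04, -0.03, 0.02]}
{"dp": [0.0021, -0.0001, -0.028], "rotation": [-0.04, -0.03, 0.02]}
{"dp": [0.002, -0.0001, -0.028], "rotation": [-0.04, -0.03, 0.02]}
{"dp": [0.002, -0.0001, -0.028], "rotation": [-0.04, -0.03, 0.02]}
{"dp": [-0.0288, 0.0, 0.004], "rotation": [0.0, 5.0, 0.0]}
{"dp": [-0.029, 0.0, 0.0014], "rotation": [0.0, 5.0, 0.0]}
{"dp": [-0.029, 0.0, -0.0011], "rotation": [0.0, 5.0, 0.0]}
{"dp": [-0.031, 0.0, 0.01], "rotation": [-0.0, 0.0, -0.0]}
{"dp": [-0.031, 0.0, 0.01], "rotation": [-0.0, 0.0, -0.0]}
{"dp": [-0.0, -0.0, 0.0275], "rotation": [-0.0, 0.0, -0.0]}
{"dp": [-0.0, -0.0, 0.0275], "rotation": [-0.0, 0.0, -0.0]}
{"dp": [0.013, 0.0, -0.0], "rotation": [0.0, -0.0, -0.0]}
{"dp": [0.013, 0.0, -0.0], "rotation": [0.0, -0.0, -0.0]}
```

Call:
carry_out([
  {"dp": [0.002,0,-0.028],"rotation": [0,0,0]},
  {"dp": [0.002,0,-0.028],"rotation": [0,0,0]},
  {"dp": [0.002,0,-0.028],"rotation": [0,0,0]},
  {"dp": [0.002,0,-0.028],"rotation": [0,0,0]},
  {"dp": [0.002,0,-0.028],"rotation": [0,0,0]},
  {"dp": [-0.029,0,0.004],"rotation": [0,5,0]},
  {"dp": [-0.029,0,0.0015],"rotation": [0,5,0]},
  {"dp": [-0.029,0,-0.001],"rotation": [0,5,0]},
])

```text
t: 5.85
eef_pos: [0.5224, 0.0685, 0.2597]
ee_rot: [-3.138, -0.007, -3.057]
force: [-0.4, 1.2, 1.1]
width: 0.0005
gripper_force: 0.0
```

```bash
python3 -c "
from h import *
s=readout.get_state();print(((pose()[:3,3]-C)@RF*1000).round(),s['q'].round(2),s['force'])
plan([(tgt(62,0,80,0),2),(tgt(62,0,25,0),2),(tgt(36,0,25,0),2),(tgt(12,0,25,0),2),(tgt(-15,0,25,0),3),(tgt(-40,0,20,0),3),(tgt(-50,0,10,0),2)])"
```

```text
[  0.   0. 125.] [ 0.5   0.11 -0.29  0.   -1.17 -1.99] [-0.38970954  1.20381707  1.14631712]
{"dp": [-0.0308, -0.0002, 0.0097], "rotation": [-0.09, -0.19, 0.0]}
{"dp": [-0.0308, -0.0002, 0.0098], "rotation": [-0.09, -0.19, 0.0]}
{"dp": [0.0, 0.0, 0.0275], "rotation": [0.0, 0.0, 0.0]}
{"dp": [0.0, 0.0, 0.0275], "rotation": [0.0, 0.0, 0.0]}
{"dp": [0.013, 0.0, -0.0], "rotation": [-0.0, 0.0, 0.0]}
{"dp": [0.013, 0.0, -0.0], "rotation": [-0.0, 0.0, 0.0]}
{"dp": [0.012, 0.0, -0.0], "rotation": [-0.0, 0.0, 0.0]}
{"dp": [0.012, 0.0, -0.0], "rotation": [-0.0, 0.0, 0.0]}
{"dp": [0.009, -0.0, -0.0], "rotation": [-0.0, 0.0, 0.0]}
{"dp": [0.009, -0.0, -0.0], "rotation": [-0.0, 0.0, 0.0]}
{"dp": [0.009, -0.0, -0.0], "rotation": [-0.0, 0.0, 0.0]}
{"dp": [0.0083, 0.0, 0.0017], "rotation": [-0.0, 0.0, 0.0]}
{"dp": [0.0083, 0.0, 0.0017], "rotation": [-0.0, 0.0, 0.0]}
{"dp": [0.0083, 0.0, 0.0017], "rotation": [-0.0, 0.0, 0.0]}
{"dp": [0.005, -0.0, 0.005], "rotation": [-0.0, 0.0, 0.0]}
{"dp": [0.005, -0.0, 0.005], "rotation": [-0.0, 0.0, 0.0]}
```

Call:
carry_out([
  {"dp": [-0.031,0,0.01],"rotation": [0,0,0]},
  {"dp": [-0.031,0,0.01],"rotation": [0,0,0]},
  {"dp": [0,0,0.0275],"rotation": [0,0,0]},
  {"dp": [0,0,0.0275],"rotation": [0,0,0]},
  {"dp": [0.013,0,0],"rotation": [0,0,0]},
  {"dp": [0.013,0,0],"rotation": [0,0,0]},
  {"dp": [0.012,0,0],"rotation": [0,0,0]},
  {"dp": [0.012,0,0],"rotation": [0,0,0]},
])

```text
t: 6.85
eef_pos: [0.5328, 0.0693, 0.1859]
ee_rot: [-3.138, -0.002, -3.057]
force: [3.9, 1.0, 2.3]
width: 0.0002
gripper_force: 1.7
```

Call:
carry_out([
  {"dp": [0.009,0,0],"rotation": [0,0,0]},
  {"dp": [0.009,0,0],"rotation": [0,0,0]},
  {"dp": [0.009,0,0],"rotation": [0,0,0]},
  {"dp": [0.008,0,0.002],"rotation": [0,0,0]},
  {"dp": [0.008,0,0.002],"rotation": [0,0,0]},
  {"dp": [0.008,0,0.002],"rotation": [0,0,0]},
  {"dp": [0.005,0,0.005],"rotation": [0,0,0]},
  {"dp": [0.005,0,0.005],"rotation": [0,0,0]},
])

```text
t: 7.85
eef_pos: [0.4812, 0.0659, 0.1721]
ee_rot: [-3.139, 0.014, -3.053]
force: [40.7, -7.7, -7.6]
width: 0.0007
gripper_force: 18.4
```

```bash
python3 -c "
from h import *
s=readout.get_state();print(((pose()[:3,3]-C)@RF*1000).round(),s['q'].round(2),s['force'],s['t'])
p,F=theta('scene'); cv2.imwrite('pics/s2.png',cv2.resize(p[100:300,150:400],(750,600))[...,::-1])
plan([(tgt(-52,0,0,0),4)])
"
```

```text
[-41.   1.  37.] [ 0.55  0.11 -0.52  0.01 -0.93 -2.04] [40.69610177 -7.71772623 -7.57998229] 7.85
{"dp": [0.0022, -0.0002, 0.0028], "rotation": [-0.04, 0.14, 0.03]}
{"dp": [0.0022, -0.0002, 0.0028], "rotation": [-0.04, 0.14, 0.03]}
{"dp": [0.0022, -0.0002, 0.0028], "rotation": [-0.04, 0.14, 0.03]}
{"dp": [0.0022, -0.0002, 0.0028], "rotation": [-0.04, 0.14, 0.03]}
```

View pics/s2.png

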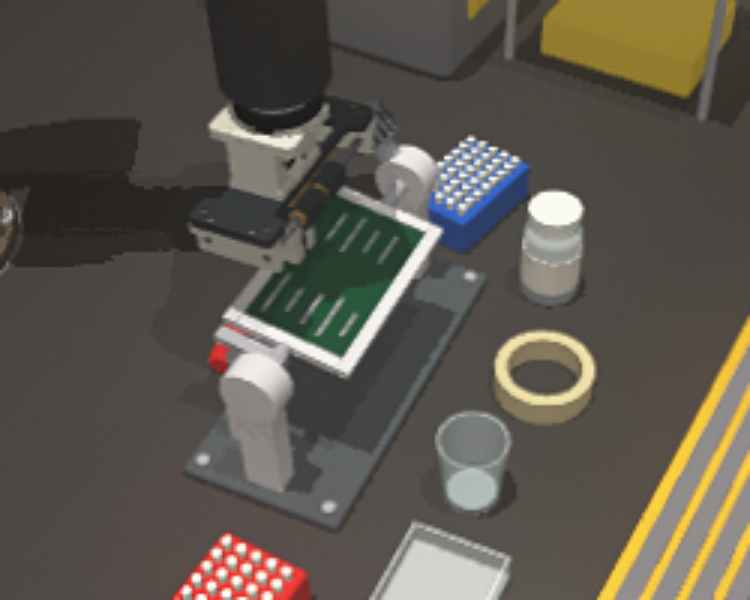

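The board is nearly over (about 165°). The fingertip is wedged on the rail's inner edge, which explains the 40 N along x. I'll back off, lift, and press down on top of the rail.

Call:
carry_out([
  {"dp": [-0.006,0,-0.002],"rotation": [0,0,0]},
  {"dp": [-0.004,0,-0.02],"rotation": [0,0,0]},
  {"dp": [0.012,0,-0.01],"rotation": [0,0,0]},
  {"dp": [0.012,0,0],"rotation": [0,0,0]},
])

```text
t: 8.4
eef_pos: [0.4567, 0.0623, 0.2005]
ee_rot: [-3.137, -0.006, -3.058]
force: [-0.3, -0.6, -0.2]
width: 0.0006
gripper_force: 0.0
```

```bash
python3 -c "
from h import *
s=readout.get_state();print(((pose()[:3,3]-C)@RF*1000).round(),s['q'].round(2),s['force'],s['t'])
plan([(tgt(-54,0,30,0),1),(tgt(-54,0,2,0),5),(tgt(-53,0,-4),3)])
"
```

```text
[-66.  -0.  66.] [ 0.57  0.05 -0.51  0.   -1.02 -2.05] [-0.32431241 -0.55235108 -0.24647429] 8.4
{"dp": [-0.0116, 0.0002, 0.0105], "rotation": [-0.24, -0.34, -0.04]}
{"dp": [-0.0, -0.0, 0.0056], "rotation": [0.0, -0.0, -0.0]}
{"dp": [-0.0, -0.0, 0.0056], "rotation": [0.0, -0.0, -0.0]}
{"dp": [-0.0, -0.0, 0.0056], "rotation": [0.0, -0.0, -0.0]}
{"dp": [0.0, -0.0, 0.0056], "rotation": [0.0, -0.0, -0.0]}
{"dp": [0.0, -0.0, 0.0056], "rotation": [0.0, -0.0, -0.0]}
{"dp": [-0.0003, -0.0, 0.002], "rotation": [-0.0, 0.0, -0.0]}
{"dp": [-0.0003, -0.0, 0.002], "rotation": [-0.0, 0.0, -0.0]}
{"dp": [-0.0003, -0.0, 0.002], "rotation": [-0.0, 0.0, -0.0]}
```

Call:
carry_out([
  {"dp": [-0.0115,0,0.0105],"rotation": [0,0,0]},
  {"dp": [0,0,0.0055],"rotation": [0,0,0]},
  {"dp": [0,0,0.0055],"rotation": [0,0,0]},
  {"dp": [0,0,0.0055],"rotation": [0,0,0]},
  {"dp": [0,0,0.0055],"rotation": [0,0,0]},
  {"dp": [0,0,0.0055],"rotation": [0,0,0]},
])

```text
t: 9.15
eef_pos: [0.4693, 0.0633, 0.1624]
ee_rot: [-3.137, -0.005, -3.057]
force: [-2.0, 0.6, 2.9]
width: 0.0005
gripper_force: 1.4
```

Call:
carry_out([
  {"dp": [0,0,0.002],"rotation": [0,0,0]},
  {"dp": [0,0,0.002],"rotation": [0,0,0]},
])

```text
t: 9.4
eef_pos: [0.4695, 0.0633, 0.1587]
ee_rot: [-3.137, -0.005, -3.057]
force: [-1.6, -0.3, 1.9]
width: 0.0003
gripper_force: 1.2
```

Call:
carry_out([
  {"dp": [0,0,0.002],"rotation": [0,0,0]},
  {"dp": [0,0,0.002],"rotation": [0,0,0]},
])

```text
t: 9.65
eef_pos: [0.4698, 0.0633, 0.1554]
ee_rot: [-3.137, -0.004, -3.057]
force: [-7.5, 0.7, 18.2]
width: 0.0003
gripper_force: 9.4
```

Call:
carry_out([
  {"dp": [0,0,0.002],"rotation": [0,0,0]},
  {"dp": [0,0,0],"rotation": [0,0,0]},
])

```text
t: 9.9
eef_pos: [0.4698, 0.0633, 0.1548]
ee_rot: [-3.137, -0.004, -3.056]
force: [-10.9, -0.2, 24.4]
width: 0.0002
gripper_force: 12.2
```

Firm contact: about 24 N with the rail no longer moving, so the stop arm is on the screw. Next I refine the knob position from the first top image and move to it.

```bash
cat >> h.py <<'E'
A40=np.array([-np.sin(np.radians(40)),0,np.cos(np.radians(40))]); KN=np.array([-41.1,150,49.])
E
python3 -c "
from h import *
for n in ['top','scene']:
    d=np.load(n+'0.npz')['d']; K,D,M=cam(n); F=(cloud(d,K,D,M,np.ones(d.shape,bool))-C)@RF*1000
    ex=np.array([np.cos(np.radians(40)),0,np.sin(np.radians(40))])
    q=F-KN; h=q@A40; u=np.c_[q@ex,q[:,1]]; m=(h>9)&(h<22)&(np.hypot(*u.T)<40)
    print(n,m.sum(),np.percentile(h[m],[50,95]).round(1),cv2.minEnclosingCircle(u[m].astype(np.float32)),u[m].mean(0).round(1))
T=pose()
plan([(tgt(-54,0,60),3),(tgt(KN[0],150,KN[2]+85,40,-180+0.01,31-25),17)])
"
```

```text
top 429 [14.8 18.4] ((0.5090796947479248, 1.9068703651428223), 25.94948959350586) [2.3 2.1]
scene 91 [15.9 19.8] ((-0.9652724266052246, -1.71055006980896), 25.22016716003418) [ 4.5 -6.4]
{"dp": [0.0006, -0.0, -0.0217], "rotation": [-0.09, -0.07, 0.01]}
{"dp": [0.0006, 0.0, -0.0217], "rotation": [-0.09, -0.07, 0.01]}
{"dp": [0.0006, 0.0, -0.0217], "rotation": [-0.09, -0.07, 0.01]}
{"dp": [-0.0005, 0.0088, -0.0032], "rotation": [3.62, -0.0, -9.95]}
{"dp": [-0.002, 0.0084, -0.0037], "rotation": [3.62, -0.0, -9.95]}
{"dp": [-0.0034, 0.0077, -0.0042], "rotation": [3.62, -0.0, -9.95]}
{"dp": [-0.0047, 0.0067, -0.0047], "rotation": [3.62, -0.0, -9.95]}
{"dp": [-0.0057, 0.0055, -0.005], "rotation": [3.62, -0.0, -9.95]}
{"dp": [-0.0066, 0.0041, -0.0053], "rotation": [3.62, -0.0, -9.95]}
{"dp": [-0.0071, 0.0025, -0.0056], "rotation": [3.62, -0.0, -9.95]}
{"dp": [-0.0074, 0.0009, -0.0057], "rotation": [3.62, -0.0, -9.95]}
{"dp": [-0.0074, -0.0008, -0.0057], "rotation": [3.62, -0.0, -9.95]}
{"dp": [-0.0072, -0.0024, -0.0056], "rotation": [3.62, -0.0, -9.95]}
{"dp": [-0.0066, -0.0039, -0.0054], "rotation": [3.62, -0.0, -9.95]}
{"dp": [-0.0058, -0.0053, -0.0051], "rotation": [3.62, -0.0, -9.95]}
{"dp": [-0.0048, -0.0066, -0.0047], "rotation": [3.62, -0.0, -9.95]}
{"dp": [-0.0035, -0.0076, -0.0042], "rotation": [3.62, -0.0, -9.95]}
{"dp": [-0.0022, -0.0083, -0.0037], "rotation": [3.62, -0.0, -9.95]}
{"dp": [-0.0007, -0.0088, -0.0032], "rotation": [3.62, -0.0, -9.95]}
{"dp": [0.0009, -0.009, -0.0026], "rotation": [3.62, -0.0, -9.95]}
```

```bash
python3 -c "
from h import *
plan([(tgt(-54,0,100),3),(tgt(KN[0],150,KN[2]+85,0,-179.9,6),17)])
"
```

```text
{"dp": [0.0007, -0.0001, -0.0351], "rotation": [-0.09, -0.07, 0.01]}
{"dp": [0.0006, -0.0, -0.0351], "rotation": [-0.09, -0.07, 0.01]}
{"dp": [0.0006, 0.0, -0.0351], "rotation": [-0.09, -0.07, 0.01]}
{"dp": [-0.0008, 0.0088, -0.0009], "rotation": [-0.0, 0.0, -10.58]}
{"dp": [-0.0024, 0.0085, -0.0009], "rotation": [-0.0, 0.0, -10.58]}
{"dp": [-0.0039, 0.008, -0.0009], "rotation": [-0.0, 0.0, -10.58]}
{"dp": [-0.0053, 0.0071, -0.0009], "rotation": [-0.0, 0.0, -10.58]}
{"dp": [-0.0065, 0.006, -0.0009], "rotation": [-0.0, 0.0, -10.58]}
{"dp": [-0.0075, 0.0047, -0.0009], "rotation": [-0.0, 0.0, -10.58]}
{"dp": [-0.0082, 0.0033, -0.0009], "rotation": [-0.0, 0.0, -10.58]}
{"dp": [-0.0087, 0.0017, -0.0009], "rotation": [-0.0, 0.0, -10.58]}
{"dp": [-0.0089, 0.0001, -0.0009], "rotation": [-0.0, 0.0, -10.58]}
{"dp": [-0.0087, -0.0016, -0.0009], "rotation": [-0.0, 0.0, -10.58]}
{"dp": [-0.0083, -0.0031, -0.0009], "rotation": [-0.0, 0.0, -10.58]}
{"dp": [-0.0076, -0.0046, -0.0009], "rotation": [-0.0, 0.0, -10.58]}
{"dp": [-0.0066, -0.0059, -0.0009], "rotation": [-0.0, 0.0, -10.58]}
{"dp": [-0.0054, -0.007, -0.0009], "rotation": [-0.0, 0.0, -10.58]}
{"dp": [-0.004, -0.0079, -0.0009], "rotation": [-0.0, 0.0, -10.58]}
{"dp": [-0.0025, -0.0085, -0.0009], "rotation": [-0.0, 0.0, -10.58]}
{"dp": [-0.0009, -0.0088, -0.0009], "rotation": [-0.0, 0.0, -10.58]}
```

Call:
carry_out([
  {"dp": [0,0,-0.035],"rotation": [0,0,0]},
  {"dp": [0,0,-0.035],"rotation": [0,0,0]},
  {"dp": [0,0,-0.035],"rotation": [0,0,0]},
  {"dp": [-0.001,0.009,-0.001],"rotation": [0,0,-10.6]},
  {"dp": [-0.0025,0.0085,-0.001],"rotation": [0,0,-10.6]},
  {"dp": [-0.004,0.008,-0.001],"rotation": [0,0,-10.6]},
  {"dp": [-0.0055,0.007,-0.001],"rotation": [0,0,-10.6]},
  {"dp": [-0.0065,0.006,-0.001],"rotation": [0,0,-10.6]},
], grip=0.0876)

```text
t: 10.9
eef_pos: [0.4711, 0.109, 0.2625]
ee_rot: [3.141, -0.006, -2.126]
force: [-0.7, -0.3, 0.2]
width: 0.0746
gripper_force: 0.0
```

Call:
carry_out([
  {"dp": [-0.0075,0.0045,-0.001],"rotation": [0,0,-10.6]},
  {"dp": [-0.008,0.0035,-0.001],"rotation": [0,0,-10.6]},
  {"dp": [-0.0085,0.0015,-0.001],"rotation": [0,0,-10.6]},
  {"dp": [-0.009,0,-0.001],"rotation": [0,0,-10.6]},
  {"dp": [-0.0085,-0.0015,-0.001],"rotation": [0,0,-10.6]},
  {"dp": [-0.0085,-0.003,-0.001],"rotation": [0,0,-10.6]},
  {"dp": [-0.0075,-0.0045,-0.001],"rotation": [0,0,-10.6]},
  {"dp": [-0.0065,-0.006,-0.001],"rotation": [0,0,-10.6]},
])

```text
t: 11.9
eef_pos: [0.4709, 0.1794, 0.2701]
ee_rot: [3.136, 0.001, -0.646]
force: [-0.4, 0.0, -0.2]
width: 0.0875
gripper_force: 0.0
```

```bash
python3 -c "
from h import *
s=readout.get_state();print(((pose()[:3,3]-C)@RF*1000).round(),s['q'].round(2),s['width'],s['t'])
p,F=theta('scene'); cv2.imwrite('pics/s3.png',cv2.resize(p[120:270,180:380],(800,600))[...,::-1])
m=(abs(F[:,1])<90)&(F[:,2]<20)&(F[:,2]>-25)&(abs(F[:,0])<62); q=F[m]
for x in range(-60,60,10):
    t=q[(q[:,0]>=x)&(q[:,0]<x+10)]; print(x,len(t),np.percentile(t[:,2],[20,50,80]).round(1) if len(t) else '')
m=(F[:,1]>-125)&(F[:,1]<-107)&(abs(F[:,0]+45)<15)&(F[:,2]>-30); print('arm',F[m].round()[:12])
plan([(tgt(KN[0],150,KN[2]+85,0,-179.9,6),4),(tgt(KN[0],150,KN[2]+85,40,-180,6),5),(tgt(KN[0],150,KN[2],40,-180,6),6)])
"
```

```text
[-42. 115. 135.] [ 0.75  0.06 -0.32  0.   -1.19  0.17] 0.08754516988449014 11.9
-60 173 [-6.8 -5.1 -3.6]
-50 148 [-7.5 -5.8 -4.6]
-40 144 [-5.7 -4.2 -2.7]
-30 145 [-4.  -2.7 -1.1]
-20 145 [-1.8 -0.7  0.7]
-10 153 [-0.3  0.9  2.3]
0 156 [1.4 2.8 4.1]
10 158 [3.6 4.6 5.7]
20 155 [4.7 6.1 7.6]
30 153 [7.  8.  9.2]
40 138 [ 9.4 11.9 13.7]
50 210 [10.  13.5 15.5]
arm [[ -56. -109.   -7.]
 [ -53. -110.   -5.]
 [ -50. -110.   -4.]
 [ -47. -109.   -4.]
 [ -45. -108.   -4.]
 [ -56. -115.   -6.]
 [ -54. -113.   -6.]
 [ -51. -113.   -4.]
 [ -48. -113.   -4.]
 [ -47. -110.   -7.]
 [ -42. -112.   -2.]
 [ -42. -108.   -6.]]
{"dp": [-0.0056, -0.0064, -0.0012], "rotation": [0.07, 0.03, -10.31]}
{"dp": [-0.0044, -0.0073, -0.0012], "rotation": [0.07, 0.03, -10.31]}
{"dp": [-0.003, -0.0079, -0.0012], "rotation": [0.07, 0.03, -10.31]}
{"dp": [-0.0015, -0.0083, -0.0012], "rotation": [0.07, 0.03, -10.31]}
{"dp": [-0.0008, 0.0, 0.0003], "rotation": [0.01, 8.0, -0.02]}
{"dp": [-0.0008, 0.0, 0.0002], "rotation": [0.01, 8.0, -0.02]}
{"dp": [-0.0008, 0.0, 0.0001], "rotation": [0.01, 8.0, -0.02]}
{"dp": [-0.0008, 0.0, -0.0001], "rotation": [0.01, 8.0, -0.02]}
{"dp": [-0.0008, 0.0, -0.0002], "rotation": [0.01, 8.0, -0.02]}
{"dp": [-0.0091, 0.0, 0.0109], "rotation": [0.0, -0.0, 0.0]}
{"dp": [-0.0091, 0.0, 0.0109], "rotation": [0.0, -0.0, 0.0]}
{"dp": [-0.0091, 0.0, 0.0109], "rotation": [0.0, -0.0, 0.0]}
{"dp": [-0.0091, 0.0, 0.0109], "rotation": [0.0, -0.0, 0.0]}
{"dp": [-0.0091, 0.0, 0.0109], "rotation": [0.0, -0.0, 0.0]}
{"dp": [-0.0091, 0.0, 0.0109], "rotation": [0.0, -0.0, 0.0]}
```

View pics/s3.png

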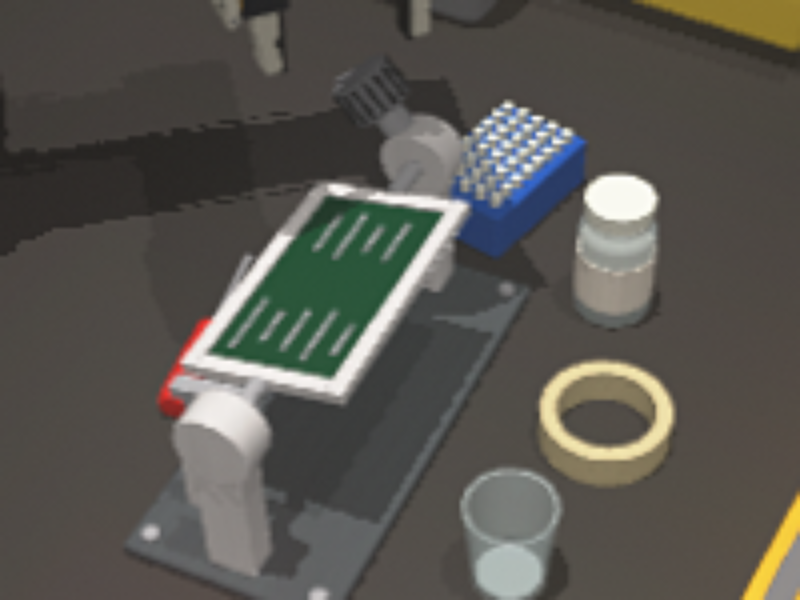

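The crop shows the board solder side up with its stop arm on the screw at (180,385), and the knob free at (375,90). Depth confirms the board is at about 3.3 rad.

Call:
carry_out([
  {"dp": [-0.0055,-0.0065,-0.001],"rotation": [0,0,-10.3]},
  {"dp": [-0.0045,-0.0075,-0.001],"rotation": [0,0,-10.3]},
  {"dp": [-0.003,-0.008,-0.001],"rotation": [0,0,-10.3]},
  {"dp": [-0.0015,-0.0085,-0.001],"rotation": [0,0,-10.3]},
  {"dp": [-0.001,0,0],"rotation": [0,10,0]},
  {"dp": [-0.001,0,0],"rotation": [0,10,0]},
  {"dp": [-0.001,0,0],"rotation": [0,10,0]},
  {"dp": [-0.001,0,0],"rotation": [0,10,0]},
])

```text
t: 12.95
eef_pos: [0.4749, 0.2107, 0.2848]
ee_rot: [3.125, -0.616, 0.061]
force: [1.6, -0.6, 3.9]
width: 0.0876
gripper_force: 0.0
```

```bash
python3 -c "
from h import *
s=readout.get_state();print(((pose()[:3,3]-C)@RF*1000).round(),((tgt(KN[0],150,KN[2]+85,40,-180,6)[:3,3]-C)@RF*1000).round(),s['q'].round(2),s['width'],s['t'])
plan([(tgt(KN[0],150,KN[2],40,-180,6),7)])
"
```

```text
[-35. 146. 150.] [-45. 150. 139.] [ 0.99 -0.2  -0.98  0.94 -0.62 -0.1 ] 0.08761023619331296 12.95
{"dp": [-0.0091, -0.0007, 0.0104], "rotation": [0.25, 0.67, -0.15]}
{"dp": [-0.0093, -0.0007, 0.0103], "rotation": [0.25, 0.67, -0.15]}
{"dp": [-0.0094, -0.0006, 0.0102], "rotation": [0.25, 0.67, -0.15]}
{"dp": [-0.0095, -0.0006, 0.01], "rotation": [0.25, 0.67, -0.15]}
{"dp": [-0.0096, -0.0006, 0.0099], "rotation": [0.25, 0.67, -0.15]}
{"dp": [-0.0097, -0.0006, 0.0098], "rotation": [0.25, 0.67, -0.15]}
{"dp": [-0.0098, -0.0006, 0.0097], "rotation": [0.25, 0.67, -0.15]}
```

Call:
carry_out([
  {"dp": [-0.009,-0.0005,0.0105],"rotation": [0.25,0.65,-0.15]},
  {"dp": [-0.0095,-0.0005,0.0105],"rotation": [0.25,0.65,-0.15]},
  {"dp": [-0.0095,-0.0005,0.01],"rotation": [0.25,0.65,-0.15]},
  {"dp": [-0.0095,-0.0005,0.01],"rotation": [0.25,0.65,-0.15]},
  {"dp": [-0.0095,-0.0005,0.01],"rotation": [0.25,0.65,-0.15]},
])

```text
t: 13.58
eef_pos: [0.4858, 0.2275, 0.2543]
ee_rot: [3.115, -0.614, 0.079]
force: [0.3, -0.3, 0.6]
width: 0.0876
gripper_force: 0.0
```

```bash
python3 -c "
from h import *
s=readout.get_state();print(s['q'].round(2))
plan([(tgt(KN[0],150,KN[2],40,-180,6),3)])
T=pose(); p,d=vision.grab_frame('wrist'); cv2.imwrite('pics/w1.png',p[...,::-1])
K,D,M=cam('wrist',T); F=(cloud(d,K,D,M,np.ones(d.shape,bool))-C)@RF*1000
ex=np.array([np.cos(np.radians(40)),0,np.sin(np.radians(40))]); q=F-KN; h=q@A40; u=np.c_[q@ex,q[:,1]]; m=(h>10)&(h<22)&(np.hypot(*u.T)<32)
print(m.sum(), cv2.minEnclosingCircle(u[m].astype(np.float32)) if m.sum()>5 else '',np.percentile(h[m],[10,50,90]))
"
```

```text
[ 0.91 -0.13 -1.02  1.09 -0.52 -0.2 ]
{"dp": [-0.0187, 0.0037, 0.0137], "rotation": [0.58, 1.62, -0.07]}
{"dp": [-0.0191, 0.0038, 0.0132], "rotation": [0.58, 1.62, -0.07]}
{"dp": [-0.0194, 0.0039, 0.0126], "rotation": [0.58, 1.62, -0.07]}
1970 ((6.1704487800598145, 4.011879920959473), 23.34787940979004) [12.09657084 15.14187696 17.88530659]
```

View pics/w1.png

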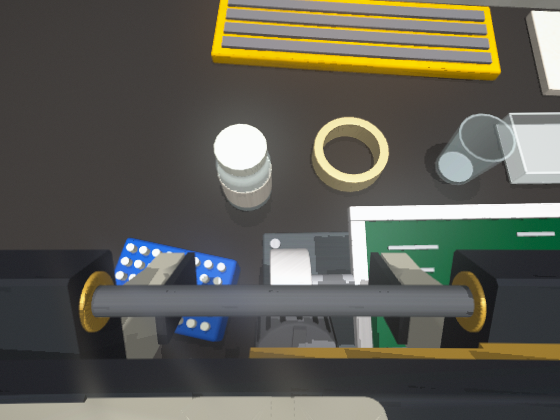

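The wrist view shows the knob ahead between the fingers at about (300,340), but joint 3 is at its limit, so a full 40° lean is out of reach here. I'll fit the kinematics to see which leans can be reached.

```bash
cat > kin.py <<'E'
from h import *
from scipy.optimize import least_squares
RX=lambda a:R.from_rotvec([a,0,0]).as_matrix(); RY=lambda a:R.from_rotvec([0,a,0]).as_matrix(); RZ=lambda a:R.from_rotvec([0,0,a]).as_matrix()
PAR=[.61,.461,.18,.19,.34]
def fk(q,par=None):
    a2,a3,h,d,L=par if par is not None else PAR
    A=RZ(q[0]); p=A@[0,-d,h]; A=A@RY(q[1]); p=p+A@[0,0,a2]; A=A@RY(-q[2]); p=p+A@[a3,0,0]
    A=A@RX(S4*q[3])@RY(-q[4])   # q5=-(pi/2) bends x-forearm downward
    z=A@[1,0,0]; return p+L*z, A@RX(-q[5]) , p
S4=1
data=[([-.85491,.35855,.01189,0,-1.22411,-.28811],[.27999789,-.61414929,.25158886]),([.72,-.31,-1.02,.61,-.51,-2.68],[.457,.059,.247]),([.66,-.08,-.82,.24,-.63,-2.33],[.4616,.0601,.1785]),
([.5,.11,-.29,0,-1.17,-1.99],[.5224,.0685,.2597]),([.57,.05,-.51,0,-1.02,-2.05],[.4567,.0623,.2005]),([.75,.06,-.32,0,-1.19,.17],[.4709,.1794,.2701]),([.99,-.2,-.98,.94,-.62,-.1],[.4749,.2107,.2848]),([.91,-.13,-1.02,1.09,-.52,-.2],[.4858,.2275,.2543])]
if __name__=='__main__':
    for S4 in (1,-1):
        s=least_squares(lambda p:np.concatenate([fk(q,p)[0]-x for q,x in data]),PAR); print(S4,s.x.round(4),s.cost,abs(s.fun).max())
    S4=1 
    T=pose(); q=readout.get_state()['q']
    for S4 in (1,-1):
        B=fk(q)[1].T@T[:3,:3]; print(S4,B.round(2))
E
python3 kin.py
```

```text
1 [0.2276 0.5253 0.4694 0.2511 0.1692] 0.049341744259228715 0.12344067456654495
-1 [0.4108 0.4924 0.4717 0.1592 0.3834] 0.0228532810022626 0.11498548698353114
1 [[-0.54 -0.59  0.61]
 [ 0.56 -0.78 -0.26]
 [ 0.63  0.2   0.75]]
-1 [[ 0.  0.  1.]
 [-1. -0.  0.]
 [ 0. -1.  0.]]
```

```bash
cat > fk2.py <<'E'
import kin; from kin import *
kin.S4=-1
def fk(q,p):
    a2,a3,h,d,L,by,bz,cy,cz,dx,ez=p
    A=RZ(q[0]); t=A@[dx,-d,h]; A=A@RY(q[1]); t=t+A@[0,0,a2]; A=A@RY(-q[2]); t=t+A@[a3,0,ez]
    A=A@RX(-q[3]); t=t+A@[0,by,bz]; A=A@RY(-q[4]); t=t+A@[L,cy,cz]
    return t,A@RX(-q[5])@np.array([[0,0,1.],[-1,0,0],[0,-1,0]])
if __name__=='__main__':
    x=readout.get_state(); data[-1]=(x['q'],x['eef_pos'])
    p0=np.array([.61,.461,.18,.19,.34,0,0,0,0,0,0])
    s=least_squares(lambda p:np.concatenate([(fk(q,p)[0]-x)*(1) for q,x in data]+[(p-p0)*.003]),p0); print(s.x.round(4),abs(s.fun[:24]).max()); np.save('par.npy',s.x)
E
python3 fk2.py
```

```text
[ 0.605   0.458   0.2071  0.0026  0.3675 -0.0945  0.0009 -0.0945  0.0075
 -0.0032 -0.0025] 0.0025382424419947425
```

```bash
cat > ik.py <<'E'
from fk2 import *
p0=np.array([.606,.459,.207,0,.3675,-.189,0,0,0,0,0]); 
idx=[0,1,2,4,5]
def full(v): p=p0.copy(); p[idx]=v; return p
s=least_squares(lambda v:np.concatenate([fk(q,full(v))[0]-x for q,x in data]),p0[idx]); P=full(s.x)
lo=np.array([-3.07,-1.43,-1.02,-3.03,-3.05,-3.03])+.01; hi=np.array([3.07,2.12,1.25,1.67,0,3.03])-.01
def ik(T,n=30,seed=0,x0=None):
    rng=np.random.default_rng(seed); out=[]
    for k in range(n):
        x=rng.uniform(lo,hi) if x0 is None else np.clip(x0,lo,hi)
        def f(q):
            t,B=fk(q,P); return np.r_[(t-T[:3,3])*5,R.from_matrix(B.T@T[:3,:3]).as_rotvec()]
        r=least_squares(f,x,bounds=(lo,hi),max_nfev=60)
        if r.cost<1e-5 and not any(np.abs(r.x-o).max()<.05 for o in out): out.append(r.x)
        if x0 is not None: break
    return out
if __name__=='__main__':
    print(P.round(4),abs(s.fun).max())
    for tw in (-180,-90,0,90):
        for q in ik(tgt(*KN,40,tw,6)): print(tw,q.round(2))
    for tilt in (20,30): print(tilt,[q.round(2) for q in ik(tgt(*KN,tilt,-180,6))])
E
python3 ik.py
```

```text
[ 0.6022  0.4625  0.2017  0.      0.3578 -0.1916  0.      0.      0.
  0.      0.    ] 0.0033533365791608705
20 [array([ 0.97, -0.03, -0.86,  0.51, -0.57,  0.28])]
30 []
```

```bash
cat >> ik.py <<'E'
def kg(phi,dl,off=0,back=0):
    """knob grasp: phi turn about knob axis (tool twist), dl lean about tool y, off mm outward along knob axis, back mm along -tool z"""
    T=tgt(*(KN+off*A40),40,phi,6); g=T[:3,3]+T[:3,2]*.006
    T[:3,:3]=T[:3,:3]@RY(np.radians(dl)); T[:3,3]=g-T[:3,2]*(.006+back/1000); return T
E
cat > map.py <<'E'
from ik import *
for phi in range(-180,180,15):
    o=[]
    for dl in range(-40,41,10):
        s=ik(kg(phi,dl,2),8); o.append(' | '.join(f'{q[2]:.2f},{q[3]:.1f},{q[5]:.1f}' for q in s) if s else '--')
    print(phi,*[f'{x:>15}' for x in o])
E
time python3 map.py
```

```text
-180   -0.42,0.0,0.8   -0.62,0.2,0.6   -0.86,0.5,0.3              --              -- -0.96,-2.9,-1.8              --              --              --
-165  -0.41,-0.2,0.8   -0.61,0.1,0.6   -0.87,0.4,0.1              --              --              --              --              --              --
-150  -0.41,-0.3,0.8  -0.62,-0.1,0.5  -0.91,0.4,-0.1              --              --              --              --              --              --
-135  -0.43,-0.5,0.8  -0.63,-0.2,0.5  -1.00,0.5,-0.4              --              --              --              --              --              --
-120  -0.45,-0.7,0.9  -0.65,-0.4,0.4              --              --              --              --              --              --              --
-105  -0.49,-1.0,1.0  -0.66,-0.6,0.4              --              --              --              --              --              --  -1.00,1.1,-2.1
-90  -0.55,-1.2,1.1  -0.65,-0.9,0.6              --              --              --              --              --  -0.99,1.0,-2.2  -0.88,0.9,-2.1
-75  -0.64,-1.5,1.3  -0.65,-1.3,0.9              --       
[... 1792 characters left out ...]
-              --              -- -0.65,-1.3,-2.3 -0.64,-1.5,-1.8
120   -0.66,0.6,1.0   -0.81,0.7,0.9   -0.97,0.9,0.8              --              --              --              -- -0.72,-1.7,-2.0 -0.78,-1.8,-1.7
135   -0.57,0.4,0.9   -0.74,0.6,0.8   -0.92,0.8,0.7              --              --              --              -- -0.86,-2.0,-1.8 -0.96,-2.0,-1.4
150   -0.50,0.3,0.9   -0.68,0.4,0.8   -0.88,0.7,0.5              --              --              -- -0.85,-2.2,-1.9              --              --
165   -0.45,0.1,0.9   -0.64,0.3,0.7   -0.86,0.6,0.4              --              --              --              --              --              --
real	0m35.163s
user	0m35.602s
sys	0m0.052s
```

Aligned poses are out of reach, but leaning the tool about 33° around its closing line lets one continuous turn of over 150° fit, from φ=-235° to -85°.

```bash
cat >> h.py <<'E'
KN=np.array([-41.1+1.5,152.5,49.+1.3])
E
cat > p1.py <<'E'
from ik import *
T0=pose(); q0=readout.get_state()['q']
up=T0.copy(); up[2,3]+=.05; up[0,3]+=.03
H=kg(-180,-33,2,75); S=kg(-235,-33,2,75); G=kg(-235,-33,2,0)
x=q0
for n,T in [('H',H),('S',S),('G',G)]+[(f,kg(f,-33,2)) for f in range(-235,-80,15)]:
    r=ik(T,1,x0=x); print(n,r[0].round(2) if r else None); x=r[0] if r else x
plan([(up,3),(H,5),(S,8)])
E
python3 p1.py
```

```text
H [ 0.89 -0.   -0.45  0.1  -1.04  0.71]
S [ 1.23  0.13 -0.61  0.51 -1.2   0.94]
G [ 1.14  0.19 -0.73  0.6  -1.02  0.9 ]
-235 [ 1.14  0.19 -0.73  0.6  -1.02  0.9 ]
-220 [ 1.07  0.16 -0.65  0.47 -0.99  0.85]
-205 [ 1.    0.13 -0.6   0.33 -0.95  0.8 ]
-190 [ 0.93  0.1  -0.56  0.2  -0.9   0.74]
-175 [ 0.85  0.07 -0.54  0.07 -0.84  0.69]
-160 [ 0.77  0.04 -0.54 -0.07 -0.76  0.65]
-145 [ 0.7   0.   -0.55 -0.23 -0.68  0.61]
-130 [ 0.62 -0.02 -0.56 -0.4  -0.6   0.6 ]
-115 [ 0.54 -0.04 -0.58 -0.61 -0.52  0.63]
-100 [ 0.43 -0.06 -0.59 -0.87 -0.47  0.72]
-85 [ 0.27 -0.06 -0.61 -1.19 -0.48  0.89]
{"dp": [0.0177, 0.001, -0.0079], "rotation": [0.0, 0.0, 0.0]}
{"dp": [0.0177, 0.001, -0.0079], "rotation": [0.0, 0.0, 0.0]}
{"dp": [0.0177, 0.001, -0.0079], "rotation": [0.0, 0.0, 0.0]}
{"dp": [-0.0137, 0.0016, -0.0007], "rotation": [0.33, -5.62, -0.13]}
{"dp": [-0.0137, 0.0015, 0.0007], "rotation": [0.33, -5.62, -0.13]}
{"dp": [-0.0136, 0.0015, 0.002], "rotation": [0.33, -5.62, -0.13]}
{"dp": [-0.0133, 0.0015, 0.0033], "rotation": [0.33, -5.62, -0.13]}
{"dp": [-0.0129, 0.0015, 0.0046], "rotation": [0.33, -5.62, -0.13]}
{"dp": [-0.002, -0.0045, 0.0013], "rotation": [-3.74, -0.0, -5.77]}
{"dp": [-0.0015, -0.0048, 0.001], "rotation": [-3.74, -0.0, -5.77]}
{"dp": [-0.001, -0.0049, 0.0007], "rotation": [-3.74, -0.0, -5.77]}
{"dp": [-0.0005, -0.0051, 0.0003], "rotation": [-3.74, -0.0, -5.77]}
{"dp": [-0.0, -0.0051, 0.0], "rotation": [-3.74, -0.0, -5.77]}
{"dp": [0.0005, -0.0051, -0.0003], "rotation": [-3.74, -0.0, -5.77]}
{"dp": [0.001, -0.0049, -0.0007], "rotation": [-3.74, -0.0, -5.77]}
{"dp": [0.0015, -0.0048, -0.001], "rotation": [-3.74, -0.0, -5.77]}
```

Call:
carry_out([
  {"dp": [0.0175,0.001,-0.008],"rotation": [0,0,0]},
  {"dp": [0.0175,0.001,-0.008],"rotation": [0,0,0]},
  {"dp": [0.0175,0.001,-0.008],"rotation": [0,0,0]},
  {"dp": [-0.0135,0.0015,-0.0005],"rotation": [0.3,-5.6,-0.1]},
  {"dp": [-0.0135,0.0015,0.0005],"rotation": [0.3,-5.6,-0.1]},
  {"dp": [-0.0135,0.0015,0.002],"rotation": [0.3,-5.6,-0.1]},
  {"dp": [-0.0135,0.0015,0.0035],"rotation": [0.3,-5.6,-0.1]},
  {"dp": [-0.013,0.0015,0.0045],"rotation": [0.3,-5.6,-0.1]},
])

```text
t: 14.62
eef_pos: [0.457, 0.2155, 0.268]
ee_rot: [-3.141, -0.122, 0.082]
force: [0.3, -1.3, -0.2]
width: 0.0877
gripper_force: 0.0
```

Call:
carry_out([
  {"dp": [-0.002,-0.0045,0.0015],"rotation": [-3.75,0,-5.75]},
  {"dp": [-0.0015,-0.005,0.001],"rotation": [-3.75,0,-5.75]},
  {"dp": [-0.001,-0.005,0.0005],"rotation": [-3.75,0,-5.75]},
  {"dp": [-0.0005,-0.005,0.0005],"rotation": [-3.75,0,-5.75]},
  {"dp": [0,-0.005,0],"rotation": [-3.75,0,-5.75]},
  {"dp": [0.0005,-0.005,-0.0005],"rotation": [-3.75,0,-5.75]},
  {"dp": [0.001,-0.005,-0.0005],"rotation": [-3.75,0,-5.75]},
  {"dp": [0.0015,-0.005,-0.001],"rotation": [-3.75,0,-5.75]},
])

```text
t: 15.62
eef_pos: [0.4403, 0.2504, 0.2555]
ee_rot: [2.578, 0.108, 0.844]
force: [-0.4, -0.7, -0.1]
width: 0.0873
gripper_force: 0.0
```

```bash
python3 -c "
from ik import *
s=readout.get_state();print(s['q'].round(2),s['force'].round(1),s['width'],s['t'])
plan([(kg(-235,-33,2,30),3),(kg(-235,-33,2,0),4)])
"
```

```text
[ 1.23  0.13 -0.61  0.52 -1.2   0.94] [-0.4 -0.7 -0.1] 0.08726970072848564 15.625
{"dp": [0.0002, 0.0, 0.0152], "rotation": [0.1, 0.03, -0.06]}
{"dp": [0.0002, 0.0001, 0.0152], "rotation": [0.1, 0.03, -0.06]}
{"dp": [0.0002, 0.0001, 0.0152], "rotation": [0.1, 0.03, -0.06]}
{"dp": [-0.0, -0.0, 0.0075], "rotation": [-0.0, -0.0, 0.0]}
{"dp": [-0.0, -0.0, 0.0075], "rotation": [-0.0, -0.0, 0.0]}
{"dp": [-0.0, -0.0, 0.0075], "rotation": [-0.0, -0.0, 0.0]}
{"dp": [-0.0, -0.0, 0.0075], "rotation": [-0.0, -0.0, 0.0]}
```

Call:
carry_out([
  {"dp": [0,0,0.015],"rotation": [0,0,0]},
  {"dp": [0,0,0.015],"rotation": [0,0,0]},
  {"dp": [0,0,0.015],"rotation": [0,0,0]},
  {"dp": [0,0,0.0075],"rotation": [0,0,0]},
  {"dp": [0,0,0.0075],"rotation": [0,0,0]},
  {"dp": [0,0,0.0075],"rotation": [0,0,0]},
  {"dp": [0,0,0.0075],"rotation": [0,0,0]},
])

```text
t: 16.5
eef_pos: [0.466, 0.2186, 0.1926]
ee_rot: [2.58, 0.105, 0.841]
force: [0.1, 0.2, 0.5]
width: 0.0872
gripper_force: 0.0
```

Call:
carry_out([
  {"dp": [0,0,0],"rotation": [0,0,0]},
  {"dp": [0,0,0],"rotation": [0,0,0]},
  {"dp": [0,0,0],"rotation": [0,0,0]},
  {"dp": [0,0,0],"rotation": [0,0,0]},
  {"dp": [0,0,0],"rotation": [0,0,0]},
], grip=0.03, force=10)

```text
t: 17.12
eef_pos: [0.4645, 0.22, 0.1916]
ee_rot: [2.585, 0.104, 0.843]
force: [-22.9, 9.3, -1.9]
width: 0.0494
gripper_force: 10.0
```

```bash
python3 -c "
from ik import *
s=readout.get_state();print(s['q'].round(2),s['force'].round(1),s['moment'].round(2),s['width'],s['t'], (pose()[:3,:3].T@s['force']).round(1),((pose()[:3,3]-kg(-235,-33,2,0)[:3,3])@RF*1000).round(1))
p,d=vision.grab_frame('top'); cv2.imwrite('pics/t2.png',cv2.resize(p[200:340,110:290],(770,600))[...,::-1])
plan([(kg(f,-33,2,0),1) for f in (-230,-225,-220)],kg(-235,-33,2,0))
"
```

```text
[ 1.13  0.18 -0.73  0.6  -1.02  0.89] [-22.9   9.3  -1.9] [ 4.44  8.36 -1.99] 0.04939853499472169 17.125 [ -8.1 -21.2  -9.9] [-1.7  1.2 -0.3]
{"dp": [-0.0, 0.0003, 0.0], "rotation": [2.72, 0.0, 4.19]}
{"dp": [-0.0, 0.0003, 0.0], "rotation": [2.72, 0.0, 4.19]}
{"dp": [-0.0, 0.0003, 0.0], "rotation": [2.72, -0.0, 4.19]}
```

View pics/t2.png

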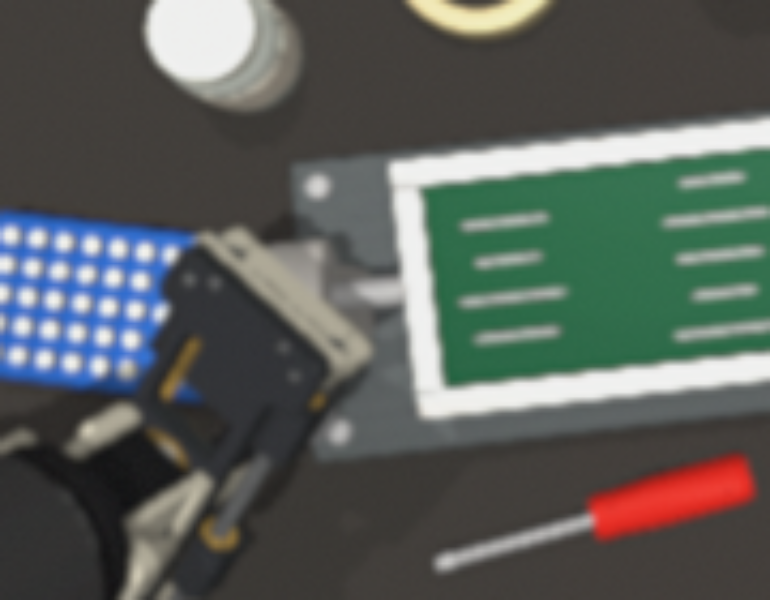

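The top crop shows the gripper over the knob at about (270,330), clear of the rack, and the 49.4 mm opening matches the knob. The sideways force means I'm about 2 mm off along tool y, so I recentre and grip harder.

Call:
carry_out([
  {"dp": [-0.0005,-0.002,-0.0005],"rotation": [0,0,0]},
  {"dp": [0,0,0],"rotation": [0,0,0]},
  {"dp": [0,0,0],"rotation": [0,0,0]},
], grip=0.03, force=50)

```text
t: 17.55
eef_pos: [0.4637, 0.2205, 0.1913]
ee_rot: [2.582, 0.104, 0.842]
force: [-1.3, 4.8, -12.0]
width: 0.0471
gripper_force: 50.0
```

Call:
carry_out([
  {"dp": [0,0.0003,0],"rotation": [2.72,0,4.19]},
  {"dp": [0,0.0003,0],"rotation": [2.72,0,4.19]},
  {"dp": [0,0.0003,0],"rotation": [2.72,0,4.19]},
  {"dp": [0,0.0003,0],"rotation": [2.72,0,4.19]},
])

```text
t: 18.05
eef_pos: [0.4645, 0.2196, 0.192]
ee_rot: [2.764, -0.029, 0.58]
force: [3.5, 5.1, -13.6]
width: 0.0473
gripper_force: 50.0
```

```bash
cat > st.py <<'E'
from ik import *
s=readout.get_state(); T=pose(); g=T[:3,3]+.006*T[:3,2]
print('q',s['q'].round(2),'Ftool',(T[:3,:3].T@s['force']).round(1),'w',s['width'],'t',s['t'],'g-KN',((g-C)@RF*1000-KN-2*A40).round(1))
B=kg(0,-33)[:3,:3]; b=min(np.arange(-260,-40,.25),key=lambda f:R.from_matrix(kg(f,-33)[:3,:3].T@T[:3,:3]).magnitude()); rv=R.from_matrix(kg(b,-33)[:3,:3].T@T[:3,:3]).as_rotvec(degrees=True); print('phi',b,'err',rv.round(1))
E
python3 st.py
```

```text
q [ 1.05  0.15 -0.64  0.42 -0.98  0.82] Ftool [ 5.3 -7.2 12. ] w 0.047274653005867584 t 18.05 g-KN [-2.4  1.5 -0.4]
phi -214.5 err [-0.3  0.1  0.1]
```

Call:
carry_out([
  {"dp": [0,0.0003,0],"rotation": [2.72,0,4.19]},
  {"dp": [0,0.0003,0],"rotation": [2.72,0,4.19]},
  {"dp": [0,0.0003,0],"rotation": [2.72,0,4.19]},
  {"dp": [0,0.0003,0],"rotation": [2.72,0,4.19]},
  {"dp": [0,0.0003,0],"rotation": [2.72,0,4.19]},
  {"dp": [0,0.0003,0],"rotation": [2.72,0,4.19]},
  {"dp": [0,0.0003,0],"rotation": [2.72,0,4.19]},
  {"dp": [0,0.0003,0],"rotation": [2.72,0,4.19]},
])

```text
t: 19.05
eef_pos: [0.4653, 0.2168, 0.1924]
ee_rot: [-3.084, -0.124, 0.004]
force: [6.2, 6.2, -15.0]
width: 0.0474
gripper_force: 50.0
```

Call:
carry_out([
  {"dp": [0,0.0003,0],"rotation": [2.72,0,4.19]},
  {"dp": [0,0.0003,0],"rotation": [2.72,0,4.19]},
  {"dp": [0,0.0003,0],"rotation": [2.72,0,4.19]},
  {"dp": [0,0.0003,0],"rotation": [2.72,0,4.19]},
])

```text
t: 19.55
eef_pos: [0.4651, 0.2153, 0.1922]
ee_rot: [-2.865, -0.075, -0.286]
force: [7.6, 5.9, -16.1]
width: 0.0474
gripper_force: 50.0
```

```bash
python3 st.py
```

```text
q [ 0.76  0.02 -0.55 -0.11 -0.72  0.61] Ftool [ 4.5 -3.  17.9] w 0.047365499946742474 t 19.55 g-KN [-2.3  0.5 -0.4]
phi -154.75 err [-0.1  0.3  0.1]
```

Turning smoothly, about 80° so far.

Call:
carry_out([
  {"dp": [0,0.0003,0],"rotation": [2.72,0,4.19]},
  {"dp": [0,0.0003,0],"rotation": [2.72,0,4.19]},
  {"dp": [0,0.0003,0],"rotation": [2.72,0,4.19]},
  {"dp": [0,0.0003,0],"rotation": [2.72,0,4.19]},
  {"dp": [0,0.0003,0],"rotation": [2.72,0,4.19]},
  {"dp": [0,0.0003,0],"rotation": [2.72,0,4.19]},
], force=60)

```text
t: 20.3
eef_pos: [0.4641, 0.2136, 0.1913]
ee_rot: [-2.583, 0.106, -0.685]
force: [8.7, 7.3, -16.5]
width: 0.047
gripper_force: 60.0
```

Call:
carry_out([
  {"dp": [0,0.0003,0],"rotation": [2.72,0,4.19]},
  {"dp": [0,0.0003,0],"rotation": [2.72,0,4.19]},
])

```text
t: 20.55
eef_pos: [0.4636, 0.2132, 0.1908]
ee_rot: [-2.506, 0.188, -0.807]
force: [9.5, 6.3, -16.2]
width: 0.0468
gripper_force: 60.0
```

```bash
cat >> st.py <<'E'
print('moment about knob axis', s['moment']@(RF@A40), 'efforts',s['joint_efforts'].round(2),'M',s['moment'].round(2))
E
python3 st.py
```

```text
q [ 0.56 -0.05 -0.59 -0.6  -0.5   0.6 ] Ftool [ 5.   0.2 19.2] w 0.04682842692412302 t 20.55 g-KN [-2.8  0.  -0.8]
phi -114.75 err [-0.   0.3 -0. ]
moment about knob axis 1.3551405495680957 efforts [  0.62 -29.77  28.41   6.14   0.19  -0.39] M [-2.94  0.41 -0.66]
```

Call:
carry_out([
  {"dp": [0,0.0003,0],"rotation": [2.72,0,4.19]},
  {"dp": [0,0.0003,0],"rotation": [2.72,0,4.19]},
])

```text
t: 20.8
eef_pos: [0.4631, 0.2129, 0.1904]
ee_rot: [-2.438, 0.279, -0.924]
force: [9.0, 4.5, -15.1]
width: 0.0473
gripper_force: 60.0
```

```bash
python3 st.py
```

```text
q [ 0.49 -0.06 -0.59 -0.76 -0.46  0.65] Ftool [ 5.9  1.5 17.1] w 0.04725935824967285 t 20.8 g-KN [-2.9 -0.  -0.8]
phi -104.75 err [-0.   0.3 -0.1]
moment about knob axis 1.7311755290018247 efforts [  1.53 -28.92  28.69   5.24   0.33  -0.61] M [-3.8   1.27 -0.82]
```

Call:
carry_out([
  {"dp": [0,0.0003,0],"rotation": [2.72,0,4.19]},
  {"dp": [0,0.0003,0],"rotation": [2.72,0,4.19]},
])

```text
t: 21.05
eef_pos: [0.4625, 0.2127, 0.1899]
ee_rot: [-2.38, 0.377, -1.038]
force: [8.7, 2.7, -17.6]
width: 0.047
gripper_force: 60.0
```

```bash
python3 st.py
```

```text
q [ 0.4  -0.06 -0.6  -0.96 -0.45  0.74] Ftool [ 8.4  4.3 17.4] w 0.04698118474174948 t 21.05 g-KN [-3.1 -0.  -1. ]
phi -94.75 err [ 0.   0.3 -0.1]
moment about knob axis 3.81596312310376 efforts [  1.74 -28.72  29.51   3.22   0.56  -1.57] M [-5.59  2.24  0.47]
```

Call:
carry_out([
  {"dp": [0,0.0003,0],"rotation": [2.72,0,4.19]},
  {"dp": [0,0.0003,0],"rotation": [2.72,0,4.19]},
])

```text
t: 21.3
eef_pos: [0.4618, 0.2119, 0.1895]
ee_rot: [-2.332, 0.477, -1.149]
force: [-2.0, -11.2, -5.6]
width: 0.0471
gripper_force: 60.0
```

```bash
python3 st.py
```

```text
q [ 0.29 -0.06 -0.61 -1.18 -0.46  0.87] Ftool [10.9  4.9 -4.2] w 0.04713570429621266 t 21.3 g-KN [-3.5 -0.8 -1. ]
phi -85.0 err [ 0.1  0.3 -0.2]
moment about knob axis 4.034480707268112 efforts [ 5.850e+00 -2.360e+01  3.155e+01 -1.130e+00 -2.000e-02 -2.420e+00] M [-6.27  3.63  0.29]
```

The torque rose to about 4 N m and levelled off after 150°. To be sure it isn't slip, I'll open, swing back 60° around the knob, regrip and check that it resists at once.

Call:
carry_out([
  {"dp": [0,0,0],"rotation": [0,0,0]},
  {"dp": [0,0,0],"rotation": [0,0,0]},
  {"dp": [0,0,0],"rotation": [0,0,0]},
  {"dp": [0,0,0],"rotation": [0,0,0]},
], grip=0.0876)

```text
t: 21.8
eef_pos: [0.4629, 0.2136, 0.1913]
ee_rot: [-2.329, 0.479, -1.149]
force: [-0.4, 0.5, -0.2]
width: 0.0812
gripper_force: 0.0
```

Call:
carry_out([
  {"dp": [0,-0.0006,0],"rotation": [-4.9,0,-7.54]},
  {"dp": [0,-0.0006,0],"rotation": [-4.9,0,-7.54]},
  {"dp": [0,-0.0006,0],"rotation": [-4.9,0,-7.54]},
  {"dp": [0,-0.0006,0],"rotation": [-4.9,0,-7.54]},
  {"dp": [0,-0.0006,0],"rotation": [-4.9,0,-7.54]},
  {"dp": [0,-0.0006,0],"rotation": [-4.9,0,-7.54]},
  {"dp": [0,-0.0006,0],"rotation": [-4.9,0,-7.54]},
])

```text
t: 22.68
eef_pos: [0.4657, 0.2152, 0.1937]
ee_rot: [-2.796, -0.046, -0.377]
force: [-0.3, -0.0, -0.7]
width: 0.0874
gripper_force: 0.0
```

Call:
carry_out([
  {"dp": [0,0,0],"rotation": [0,0,0]},
  {"dp": [0,0,0],"rotation": [0,0,0]},
  {"dp": [0,0,0],"rotation": [0,0,0]},
  {"dp": [0,0,0],"rotation": [0,0,0]},
  {"dp": [0,0,0],"rotation": [0,0,0]},
], grip=0.03, force=60)

```text
t: 23.3
eef_pos: [0.4655, 0.2142, 0.1934]
ee_rot: [-2.794, -0.044, -0.382]
force: [-0.9, -2.2, 1.2]
width: 0.0471
gripper_force: 60.0
```

```bash
python3 st.py
```

```text
q [ 0.72  0.   -0.56 -0.18 -0.69  0.6 ] Ftool [-0.   1.8 -1.9] w 0.0471043347202449 t 23.3 g-KN [-1.9 -0.3  0.9]
phi -147.75 err [-0.1  0.3  0. ]
moment about knob axis 1.0447278003283884 efforts [  0.95 -26.47  27.61   5.51   1.67  -0.  ] M [-1.74  0.9  -0.03]
```

Call:
carry_out([
  {"dp": [0,0.0003,0],"rotation": [2.72,0,4.19]},
  {"dp": [0,0.0003,0],"rotation": [2.72,0,4.19]},
])

```text
t: 23.55
eef_pos: [0.4662, 0.2123, 0.1937]
ee_rot: [-2.697, 0.009, -0.515]
force: [2.6, -13.6, 7.3]
width: 0.0473
gripper_force: 59.9
```

```bash
python3 st.py
```

```text
q [ 0.67 -0.02 -0.56 -0.29 -0.63  0.58] Ftool [  8.9   6.3 -11.1] w 0.047347355101832675 t 23.55 g-KN [-1.1 -1.8  1.5]
phi -138.0 err [-0.   0.5  0. ]
moment about knob axis 3.87054572502748 efforts [  8.   -21.71  28.11   1.34   2.19  -1.14] M [-6.2  -0.29 -0.15]
```

The resistance came at once (3.9 N m within 10°), so the knob is at its stop. Release and retreat.

Call:
carry_out([
  {"dp": [0,0,0],"rotation": [0,0,0]},
  {"dp": [0,0,0],"rotation": [0,0,0]},
  {"dp": [0,0,0],"rotation": [0,0,0]},
  {"dp": [0,0,0],"rotation": [0,0,0]},
  {"dp": [0,0,0],"rotation": [0,0,0]},
], grip=0.0876)

```text
t: 24.18
eef_pos: [0.4654, 0.2145, 0.1931]
ee_rot: [-2.696, 0.012, -0.516]
force: [0.1, -0.9, 0.1]
width: 0.0865
gripper_force: 0.0
```

Call:
carry_out([
  {"dp": [0,0,-0.015],"rotation": [0,0,0]},
  {"dp": [0,0,-0.02],"rotation": [0,0,0]},
  {"dp": [0,0,-0.025],"rotation": [0,0,0]},
  {"dp": [0,0,-0.025],"rotation": [0,0,0]},
  {"dp": [0,0,-0.025],"rotation": [0,0,0]},
  {"dp": [0,0,-0.015],"rotation": [0,0,0]},
  {"dp": [0,0,0],"rotation": [0,0,0]},
])

```text
t: 25.05
eef_pos: [0.4403, 0.1666, 0.3074]
ee_rot: [-2.694, 0.011, -0.517]
force: [0.1, 0.1, 1.3]
width: 0.0874
gripper_force: 0.0
```

```bash
python3 -c "
from h import *
s=readout.get_state();print(s['eef_pos'],s['force'],s['qd'].round(3))
p,F=theta('scene'); cv2.imwrite('pics/s4.png',cv2.resize(p[120:270,180:380],(800,600))[...,::-1])
q=F[(abs(F[:,1])<90)&(F[:,2]<20)&(F[:,2]>-25)&(abs(F[:,0])<62)]
for x in range(-60,60,20):
    t=q[(q[:,0]>=x)&(q[:,0]<x+10)]; print(x,len(t),np.percentile(t[:,2],50).round(1) if len(t) else '')
"
```

```text
[0.44026561 0.16661155 0.30738269] [0.13967829 0.1403789  1.26976237] [ 0.008  0.028 -0.028 -0.012  0.022  0.003]
-60 169 -5.2
-40 147 -4.2
-20 145 -0.7
0 148 2.3
20 153 6.4
40 131 12.0
```

View pics/s4.png

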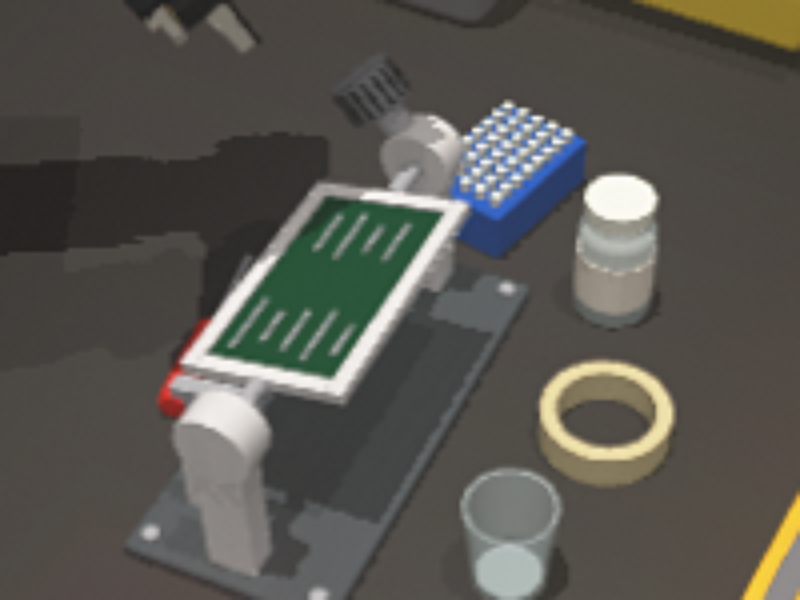

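The board hasn't moved: the stop arm is still on the screw at (180,385). The gripper is clear at top left and the bystanders are in place, so I'm handing in.

```bash
python3 -c "
from station import arm
print(arm.job_done())"
```

```text
the job is handed in; nothing more can be done
None
```

I turned the board over onto its rest screw, tightened the lock knob clockwise to its stop, backed the gripper clear and handed the job in; the hand-in gave no verdict, but the last picture shows the board still in place and nothing in view disturbed.

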